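# Sort the salt tins by weight and shut the kit drawer

### The job

Pick up each of the identical closed salt tins to feel whether it is full or empty: stand every full one (there are one or two) on the wooden chopping board, ready for cooking, and put every empty one down inside the open kit drawer. When all the tins are sorted, push the drawer fully home, past its catch until it clicks in, without slamming it. Leave the two bowls where they are.

Things in the scene. Friction and masses are not known exactly. Their poses are not given: they have to be found in the camera images.
- tin_a: closed square salt tin, blue with a white lid, 64 x 64 mm and 68 mm tall, loose; origin at its centre (34 mm above its underside), z up through the lid, x and y square to its sides. All tins look the same: an empty one weighs 80 to 140 g, a full one 400 to 500 g. Four or five tins are present, one or two of them full, at most three empty; None if absent
- tin_b: closed square salt tin, blue with a white lid, 64 x 64 mm and 68 mm tall, loose; origin at its centre (34 mm above its underside), z up through the lid, x and y square to its sides. All tins look the same: an empty one weighs 80 to 140 g, a full one 400 to 500 g. Four or five tins are present, one or two of them full, at most three empty; None if absent
- tin_c: closed square salt tin, blue with a white lid, 64 x 64 mm and 68 mm tall, loose; origin at its centre (34 mm above its underside), z up through the lid, x and y square to its sides. All tins look the same: an empty one weighs 80 to 140 g, a full one 400 to 500 g. Four or five tins are present, one or two of them full, at most three empty; None if absent
- tin_d: closed square salt tin, blue with a white lid, 64 x 64 mm and 68 mm tall, loose; origin at its centre (34 mm above its underside), z up through the lid, x and y square to its sides. All tins look the same: an empty one weighs 80 to 140 g, a full one 400 to 500 g. Four or five tins are present, one or two of them full, at most three empty; None if absent
- tin_e: closed square salt tin, blue with a white lid, 64 x 64 mm and 68 mm tall, loose; origin at its centre (34 mm above its underside), z up through the lid, x and y square to its sides. All tins look the same: an empty one weighs 80 to 140 g, a full one 400 to 500 g. Four or five tins are present, one or two of them full, at most three empty; None if absent
- drawer (a joint): how far the kit drawer stands open, in m: 0 = fully home and caught, 0.19 = against its outer stop; starts at 0.155 to 0.185. It slides with about 2 N of friction. In the last 17 mm a sprung roller catch resists (about 6 N in all) until some 6 mm before home, then snaps the drawer home by itself and holds it with about 3 N
- drawer_floor (a point): point on the drawer's inner floor, moving with it, 20 mm above the counter; x points into the unit (closing direction), y left, z up. The inner space reaches from 85 mm before it (back of the front panel) to 124 mm behind it and 144 mm to either side; side and rear walls are 48 mm high, 6 mm thick; the front panel, facing the robot, stands 92 mm above the floor
- unit: fixed green drawer unit, 250 mm deep (x), 350 mm wide (y), 120 mm tall, open at the front (-x); origin under its centre. It covers the part of the drawer not pulled out, leaving 86 mm free height above the drawer floor; its front edge lies at x = drawer - 0.085 m in the frame of drawer_floor
- drawer_front (a point): centre of the outer face of the drawer's wooden front panel (350 mm wide, 102 mm high, 14 mm thick), 61 mm above the counter, moving with the drawer; x points into the unit, y left, z up. A steel finger lip 120 mm wide sticks out 10 mm from the face at its top edge (101 to 111 mm above the counter); below it the face is flat
- board: fixed wooden chopping board, 260 mm along its x, 180 mm along its y, 18 mm thick; origin under its centre, z up. (Also on the counter, fixed and out of the way: left of the unit, beyond the tins, a gas ring with a black pan, 120 mm high, and behind it the upright steel guard flap, 230 mm high; to the far right an orange spoon holder, 230 mm high)
- bowl_a_rim (a point): white enamel bowl, 130 mm across, 55 mm high; this point is the centre of its mouth; to be left alone
- bowl_b_rim (a point): blue enamel bowl, 130 mm across, 55 mm high; this point is the centre of its mouth; to be left alone
Not all that is in view belongs to the job. What is shaped like the tin_c but turquoise is not meant.

How it is judged:
On the way, in this order (a step that is already met when the one before it is completed fails the run):
1. all tins are sorted while the drawer still stands open: each lies either in the drawer (empty: its weight there under 2.7 N) or on the board (full: over 2.7 N) (((x of tin_a in the frame of drawer_floor between -0.1 and 0.14 m and y of tin_a in the frame of drawer_floor between -0.15 and 0.15 m and z of tin_a in the frame of drawer_floor between 0.02 and 0.055 m and contact force between tin_a and unit below 2.7 N) or (x of tin_a in the frame of board between -0.13 and 0.13 m and y of tin_a in the frame of board between -0.09 and 0.09 m and z of tin_a in the frame of board between 0.038 and 0.068 m and contact force between tin_a and board above 2.7 N and linear speed of tin_a below 0.03 m/s)) and ((x of tin_b in the frame of drawer_floor between -0.1 and 0.14 m and y of tin_b in the frame of drawer_floor between -0.15 and 0.15 m and z of tin_b in the frame of drawer_floor between 0.02 and 0.055 m and contact force between tin_b and unit below 2.7 N) or (x of tin_b in the frame of board between -0.13 and 0.13 m and y of tin_b in the frame of board between -0.09 and 0.09 m and z of tin_b in the frame of board between 0.038 and 0.068 m and contact force between tin_b and board above 2.7 N and linear speed of tin_b below 0.03 m/s)) and ((x of tin_c in the frame of drawer_floor between -0.1 and 0.14 m and y of tin_c in the frame of drawer_floor between -0.15 and 0.15 m and z of tin_c in the frame of drawer_floor between 0.02 and 0.055 m and contact force between tin_c and unit below 2.7 N) or (x of tin_c in the frame of board between -0.13 and 0.13 m and y of tin_c in the frame of board between -0.09 and 0.09 m and z of tin_c in the frame of board between 0.038 and 0.068 m and contact force between tin_c and board above 2.7 N and linear speed of tin_c below 0.03 m/s)) and ((x of tin_d in the frame of drawer_floor between -0.1 and 0.14 m and y of tin_d in the frame of drawer_floor between -0.15 and 0.15 m and z of tin_d in the frame of drawer_floor between 0.02 and 0.055 m and contact force between tin_d and unit below 2.7 N) or (x of tin_d in the frame of board between -0.13 and 0.13 m and y of tin_d in the frame of board between -0.09 and 0.09 m and z of tin_d in the frame of board between 0.038 and 0.068 m and contact force between tin_d and board above 2.7 N and linear speed of tin_d below 0.03 m/s)) and ((x of tin_e in the frame of drawer_floor between -0.1 and 0.14 m and y of tin_e in the frame of drawer_floor between -0.15 and 0.15 m and z of tin_e in the frame of drawer_floor between 0.02 and 0.055 m and contact force between tin_e and unit below 2.7 N) or (x of tin_e in the frame of board between -0.13 and 0.13 m and y of tin_e in the frame of board between -0.09 and 0.09 m and z of tin_e in the frame of board between 0.038 and 0.068 m and contact force between tin_e and board above 2.7 N and linear speed of tin_e below 0.03 m/s)) and value of joint drawer above 0.02 m), for 0.2 s.
2. the drawer is pushed fully home, caught by its detent (value of joint drawer below 0.004 m), for 0.3 s.
At the end, for the whole second after the job is handed in: The drawer is home (less than 4 mm open) with every empty tin inside it, down on its floor; every full tin rests on the chopping board, its centre over the board (((x of tin_a in the frame of drawer_floor between -0.1 and 0.14 m and y of tin_a in the frame of drawer_floor between -0.15 and 0.15 m and z of tin_a in the frame of drawer_floor between 0.02 and 0.055 m and contact force between tin_a and unit below 2.7 N) or (x of tin_a in the frame of board between -0.13 and 0.13 m and y of tin_a in the frame of board between -0.09 and 0.09 m and z of tin_a in the frame of board between 0.038 and 0.068 m and contact force between tin_a and board above 2.7 N and linear speed of tin_a below 0.03 m/s)) and ((x of tin_b in the frame of drawer_floor between -0.1 and 0.14 m and y of tin_b in the frame of drawer_floor between -0.15 and 0.15 m and z of tin_b in the frame of drawer_floor between 0.02 and 0.055 m and contact force between tin_b and unit below 2.7 N) or (x of tin_b in the frame of board between -0.13 and 0.13 m and y of tin_b in the frame of board between -0.09 and 0.09 m and z of tin_b in the frame of board between 0.038 and 0.068 m and contact force between tin_b and board above 2.7 N and linear speed of tin_b below 0.03 m/s)) and ((x of tin_c in the frame of drawer_floor between -0.1 and 0.14 m and y of tin_c in the frame of drawer_floor between -0.15 and 0.15 m and z of tin_c in the frame of drawer_floor between 0.02 and 0.055 m and contact force between tin_c and unit below 2.7 N) or (x of tin_c in the frame of board between -0.13 and 0.13 m and y of tin_c in the frame of board between -0.09 and 0.09 m and z of tin_c in the frame of board between 0.038 and 0.068 m and contact force between tin_c and board above 2.7 N and linear speed of tin_c below 0.03 m/s)) and ((x of tin_d in the frame of drawer_floor between -0.1 and 0.14 m and y of tin_d in the frame of drawer_floor between -0.15 and 0.15 m and z of tin_d in the frame of drawer_floor between 0.02 and 0.055 m and contact force between tin_d and unit below 2.7 N) or (x of tin_d in the frame of board between -0.13 and 0.13 m and y of tin_d in the frame of board between -0.09 and 0.09 m and z of tin_d in the frame of board between 0.038 and 0.068 m and contact force between tin_d and board above 2.7 N and linear speed of tin_d below 0.03 m/s)) and ((x of tin_e in the frame of drawer_floor between -0.1 and 0.14 m and y of tin_e in the frame of drawer_floor between -0.15 and 0.15 m and z of tin_e in the frame of drawer_floor between 0.02 and 0.055 m and contact force between tin_e and unit below 2.7 N) or (x of tin_e in the frame of board between -0.13 and 0.13 m and y of tin_e in the frame of board between -0.09 and 0.09 m and z of tin_e in the frame of board between 0.038 and 0.068 m and contact force between tin_e and board above 2.7 N and linear speed of tin_e below 0.03 m/s)) and value of joint drawer below 0.004 m); the robot touches nothing.
It fails at once if the drawer is slammed (over 0.8 m/s) (velocity of joint drawer below -0.8 m/s).
It fails at once if a bowl is shifted by more than 40 mm (distance of any of bowl_a_rim, bowl_b_rim from where it was at the start of the episode above 0.04 m).
Of tin_a, tin_b, tin_c, tin_d, tin_e only 4 to 5 are there at a start; the rules pass over those that are not, and their reading is None.
At some moment in a run one of tin_a, tin_b, tin_c, tin_d, tin_e may be knocked a few centimetres aside while the robot is not near it.
Once in a run the grip may slacken for a moment while it holds something.
It also fails if it takes over 210 s, if anything falls off the work surface, if the arm or the gripper's body presses on something with over 40 N, if the wrist force passes 120 N, or if a joint passes its speed limit or range.

### The arm

A 7-joint arm with a two-finger parallel gripper is mounted at the origin on the work surface. World frame = base frame: x ahead of the robot, y to its left, z up, the work surface at z = 0. Lengths are in m, angles in rad, forces in N, time in s.
With the tool pointing down it reaches from about 0.4 to 0.85 m from the base axis. Payload 10.4 kg.
Tool frame: the origin (TCP) lies on the centre line of the jaws, within the pads' length; the fingertips stand 14 mm ahead of it and the grasp point (between the pads) lies 5 mm behind it (tip_reach is the z of the fingertips in the tool frame, in m); z points along the fingers, x is the direction in which the jaws open and shut, and the axes are right-handed (so a half turn about z gives the same grasp; the last joint's range is limited). The gripper opens to 87 mm and grips with 3 to 60 N. Pads are 19 mm wide; open, the fingers measure 117 mm over their backs; the gripper's body (75 mm by 190 mm) begins 51 mm behind the grasp point.
Start: joints at [-1.153, 0.332, -0.065, 1.46, 0.022, 1.35, -0.088], TCP at [0.267, 0.565, 0.237] pointing down, gripper open.
Joint ranges: [-2.6, 2.6], [-0.5, 2.12], [-1.47, 1.34], [0.16, 2.42], [-1.27, 4.41], [0.06, 2.06], [-2.6, 2.6]. Speed limits (rad/s): [2.22, 2.22, 2.79, 2.79, 3.14, 3.14, 3.14].

### API

Orientations are given as a unit quaternion [x, y, z, w].
In Python, from bench import * gives the robot as it stands.
- The arm moves only by the tool carry_out, never from a script. Its argument "rows" is a list of rows, each a list of 5 numbers: the closure, from -1 (fully open) to 1 (shut), so that 0 is half open, then the shift along the tool's x, y, z in units of 30 mm (1.0 is 30 mm), then the turn about the tool's z in units of 5 degrees (1.0 is 5 degrees). In form: [[jaw, x, y, z, turn], ...]. A call has 1 to 20 rows; each row shifts and turns the pose as measured when the row begins, along the tool's axes as they then stand; what a row does not reach is not made up. A row lasts 1/12 s, in which the tool goes at most 41.7 mm and 7.16 degrees, less where a joint would pass 70% of its speed; a pose out of reach is approached as far as the arm can. A call is refused whole if a number of a shift passes 1 or a number of a turn 1, either way. A call with a gripper value outside its range is refused whole. The fingers move at their own pace and stop on an object; "force" is the grip in N (left out, the last holds). Time passes only in rows, so rows that do not move let the fingers close. It gives the time, the measured TCP pose, the force and the opening at its end, in the units of the state.
- read_state(): the state, without advancing time (a new reading comes with each control period).
- camera(name): name is "scene" or "top"; returns the picture (480x640x3 uint8, blue, green, red); there is no depth.
- camera_info(name): a dict with "fx", "fy", "cx", "cy" (pixels), "extrinsics" (4x4, takes a point from camera to world coordinates). Camera axes: x right, y down, z forward; pixel columns grow to the right and rows downward; lengths in m; the calibration is good to about 2 mm. A picture is of the moment at which its call begins. camera_info takes no time and is no camera call.
- close_job(): hands the job in, once; it reports no verdict.
Trained networks look in the newest picture that a camera, given by its name, has taken for a name from the list of things; names that differ only in an ending like _2 or _b are one class to them, and where a whole thing is asked for, a point or a joint stands for the part that bears it (a point fixed in the world has none). Each returns a list of dicts, best first, with "conf" (0 to 1); they miss things now and then, are a little off and sometimes report something else, mostly with a low value. They report only what shows in the picture. A call takes as long as a camera call. They do not tell look-alikes from the thing itself.
- recognise(query, camera): "box" ([centre column, centre row, width, height] in pixels, round what is visible of it).
- silhouettes(query, camera): "mask" (480x640 bool, what is visible of it) and "box" ([centre column, centre row, width, height] in pixels, round what is visible of it).
- pinpoint(query, camera): "xy" ([column, row] in pixels: a listed point, or the origin of a listed thing).
The state is a dict: "time": time; "joint_positions": joint angles; "joint_vel": joint speeds; "joint_torque": joint torques, N m; "ee_pos": TCP position; "eef_rot": TCP orientation; "ft_force": force on the tool from outside, world axes, zero at the start; "torque": the same for the moment, N m; "width": finger opening in m.
Only numpy, scipy, OpenCV 4.12 (cv2) and the standard library are available. Lean on these libraries where they do the work, as an engineer would, in place of code of your own. Each camera call takes 0.05 s, during which the arm holds its last target. There are 200 camera calls.

## Working session

There is one attempt and no reset: what is moved stays moved. The work goes in short steps, Python scripts to look and compute and a tool call to move; the robot and the scene stay as the last step left them, time stands still between calls to the robot, and variables do not carry over. Pictures are saved under pics/ and viewed, about 12 in all and at most 16, crops included, and the job is handed in when it is done.

Besides the shell and the picture viewer there is one more tool, called after "Emit:" by a JSON object that holds its "fn" and its "kwargs". carry_out: Moves the arm, as the interface text tells. Its arguments: {"type":"object","properties":{"rows":{"type":"array","items":{"type":"array","items":{"type":"number"}}},"force":{"type":"number"}},"required":["rows"]}

```bash
ls; mkdir -p pics
python3 - <<'E'
from bench import *
import cv2,numpy as np
s=read_state();print(s)
for c in("scene","top"):
    im=camera(c);cv2.imwrite(f"pics/{c}0.png",im);i=camera_info(c);print(c,i)
    for q in("tin_a","board","drawer_floor","drawer_front","unit","bowl_a_rim","bowl_b_rim"):
        print(q,[(np.round(d["xy"]),round(d["conf"],2)) for d in pinpoint(q,c)])
E
```

```text
pics
{'time': 0.0, 'joint_positions': array([-1.1526401 ,  0.33286405, -0.06466322,  1.46096891,  0.02159963,
        1.34989316, -0.08850294]), 'joint_vel': array([-0.00184469, -0.00128286, -0.00100835, -0.00047078,  0.00026893,
       -0.00076285,  0.00116495]), 'joint_torque': array([ 5.96255140e-04, -6.23265839e+01,  2.46035610e-02, -3.89875031e+01,
       -6.14480604e-02,  3.98570183e-02,  1.42642257e-04]), 'ee_pos': array([0.26650353, 0.56491507, 0.23574555]), 'eef_rot': array([ 8.44581991e-01,  5.35425759e-01, -5.85177385e-04,  4.18017815e-04]), 'ft_force': array([ 0.44753287, -0.2239217 , -0.2052941 ]), 'torque': array([-0.01119861, -0.0189079 , -0.00221606]), 'width': 0.08654967564964222}
scene {'fx': 455.00589463114824, 'fy': 455.00589463114824, 'cx': 324.1716938261132, 'cy': 248.42144378777317, 'extrinsics': array([[-0.15461768,  0.72779193, -0.66814092,  1.49745046],
       [ 0.98796861,  0.11158849, -0.10707952,  0.06960996],
       [-0.00337477, -0.67665864, -0.73628914,  1.0945466 ],
       [ 0.        ,  0.        ,  0.        ,  1.        ]])}
tin_a [(array([431., 26
[... 683 characters left out ...]
8,  0.00280084,  0.00306404, -0.0826968 ],
       [-0.00339529, -0.12713839, -0.99187918,  1.89610748],
       [ 0.        ,  0.        ,  0.        ,  1.        ]])}
tin_a [(array([184., 244.]), 0.96), (array([220., 276.]), 0.92), (array([184., 311.]), 0.9), (array([144., 294.]), 0.81), (array([182., 276.]), 0.74), (array([151., 246.]), 0.73), (array([223., 239.]), 0.66)]
board [(array([407., 262.]), 0.7)]
drawer_floor [(array([300., 245.]), 0.89), (array([183., 244.]), 0.16)]
drawer_front [(array([298., 274.]), 0.96)]
unit [(array([299., 191.]), 0.94)]
bowl_a_rim [(array([183., 275.]), 0.64), (array([299., 247.]), 0.57), (array([388., 194.]), 0.55)]
bowl_b_rim [(array([477., 276.]), 0.79)]
```

View pics/top0.png

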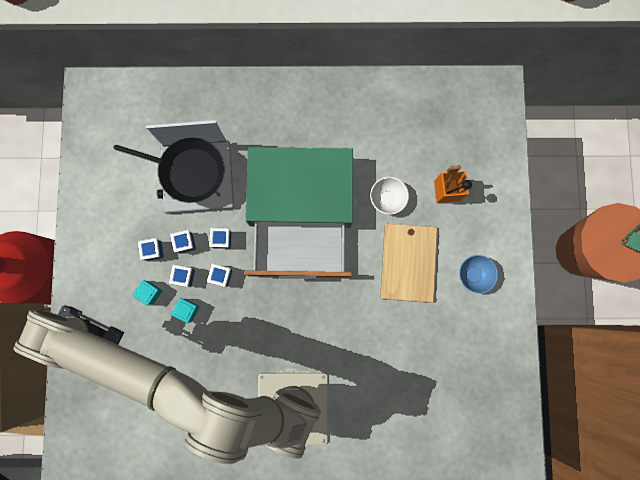

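View pics/scene0.png

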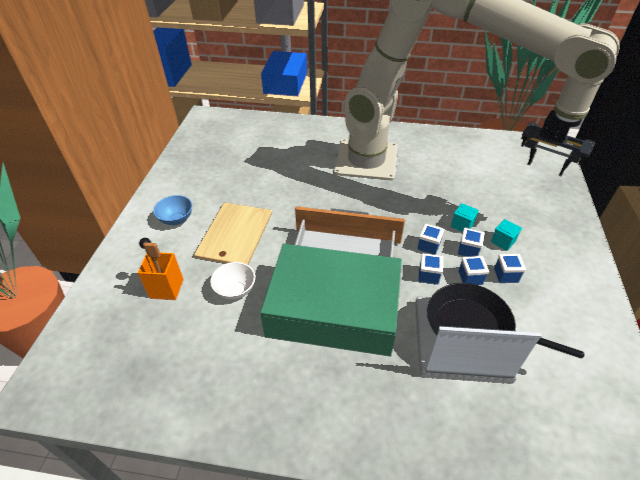

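Top view: the five blue/white tins are at about (149,249), (182,241), (219,238), (182,275) and (219,275). The look-alikes are turquoise blocks at (146,293) and (184,311), which I exclude. The drawer floor is at (300,245), the front panel along row 274, the board at (409,263) and the bowls at (390,195) and (479,274). Five tins means two are full and three empty.

```bash
cat > h.py <<'E'
from bench import *
import cv2,numpy as np
from scipy.spatial.transform import Rotation as R
def ray(uv,z,c="top"):
    i=camera_info(c);E=i["extrinsics"];uv=np.atleast_2d(uv).astype(float)
    d=np.c_[(uv[:,0]-i["cx"])/i["fx"],(uv[:,1]-i["cy"])/i["fy"],np.ones(len(uv))]@E[:3,:3].T
    o=E[:3,3];return (o+d*((z-o[2])/d[:,2])[:,None])
def tins(im,c="top",z=0.068,n0=40):
    hsv=cv2.cvtColor(im,cv2.COLOR_BGR2HSV)
    m=cv2.inRange(hsv,(100,120,60),(125,255,255))
    out=[]
    n,l,st,ce=cv2.connectedComponentsWithStats(m)
    for k in range(1,n):
        if not n0<st[k,4]<500: continue
        p=np.argwhere(l==k)[:,::-1]; w=ray(p,z,c)[:,:2]
        (cx,cy),(a,b),an=cv2.minAreaRect((w*1000).astype(np.float32))
        an=(an+45)%90-45
        out.append((np.round(ce[k]),st[k,4],np.round([cx/1000,cy/1000],4),np.round([a,b]),round(an,1)))
    return out
def go(x,y,z,yaw=None):
    s=read_state();r=R.from_quat(s["eef_rot"]).as_matrix();p=s["ee_pos"]
    y0=np.degrees(np.arctan2(r[1,0],r[0,0]))
    t=0
    if yaw is not None: t=-((yaw-y0+90)%180-90)
    d=np.array([x,y,z])-p; r2=r@R.from_euler("z",t,degrees=True).as_matrix()
    print("pos",p.round(4),"yaw",round(y0,1),"turn units",round(t/5,2),"then shift units",(r2.T@d/0.03).round(2),"| unturned",(r.T@d/.03).round(2))
E
python3 - <<'E'
from h import *
im=camera("top")
for t in tins(im):print(*t)
for q,z in(("board",.018),("unit",.12),("drawer_front",.11),("bowl_b_rim",.055),("bowl_a_rim",.055)):
    for d in silhouettes(q,"top")[:1]:
        p=np.argwhere(d["mask"])[:,::-1];w=ray(p,z)[:,:2]
        r=cv2.minAreaRect((w*1000).astype(np.float32));print(q,d["conf"],d["box"],np.round(r[0]),np.round(r[1]),r[2])
for d in pinpoint("drawer_floor","top")[:1]+pinpoint("drawer_floor","scene")[:1]:print(d)
print(ray([300,245],.02),ray([343,253],.02,"scene"))
cv2.imwrite("pics/crop.png",cv2.resize(im[210:330,100:380],None,fx=2.8,fy=2.8,interpolation=2))
E
```

```text
[219. 237.] 145 [0.5652 0.2444] [40. 40.] -5.2
[181. 240.] 147 [0.5525 0.3707] [40. 41.] 14.1
[148. 248.] 145 [0.5263 0.4798] [39. 41.] 11.3
[180. 275.] 149 [0.4365 0.3706] [40. 40.] -9.7
[218. 275.] 149 [0.4377 0.243 ] [40. 41.] -14.8
board 0.58 [407.7, 263.1, 51.2, 76.5] [ 481. -397.] [180. 259.] 85.5634994506836
unit 0.73 [297.5, 214.0, 108.7, 132.8] [639. -25.] [349. 434.] 88.98822021484375
drawer_front 0.86 [297.8, 249.0, 104.4, 56.8] [515. -21.] [347. 183.] 89.83238983154297
bowl_b_rim 0.67 [477.5, 275.5, 35.0, 40.3] [ 439. -620.] [123. 127.] 87.95872497558594
bowl_a_rim 0.89 [391.1, 196.9, 36.1, 36.4] [ 708. -328.] [126. 125.] 89.13277435302734
{'xy': [298.9, 249.2], 'conf': 0.62}
{'xy': [342.6, 253.2], 'conf': 0.79}
[[ 0.54154518 -0.02647068  0.02      ]] [[ 0.53281405 -0.02447193  0.02      ]]
```

View pics/crop.png

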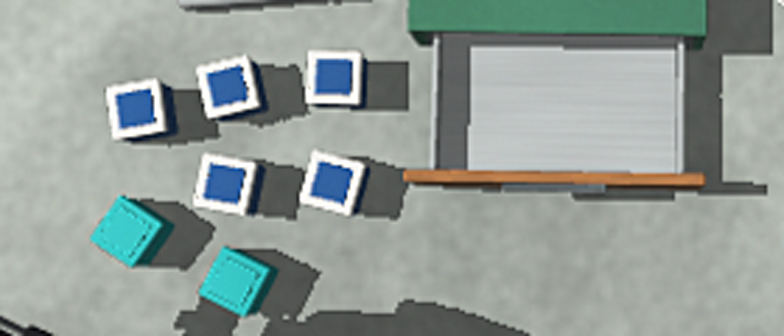

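The crop shows the five white-rimmed blue tins and confirms that the two turquoise blocks are different things. I start with the nearest right tin at pixel (218,275).

Run:
```python
from h import *
go(.4377,.243,.2,-14.8); print(ray([[298,276],[298,273],[298,220]],.112))
```

```text
pos [0.2666 0.5653 0.2366] yaw 64.7 turn units 15.91 then shift units [8.26 8.93 1.22] | unturned [-7.28  9.74  1.22]
[[ 0.4299754  -0.02285896  0.112     ]
 [ 0.43968064 -0.02284475  0.112     ]
 [ 0.61338227 -0.02259042  0.112     ]]
```

Emit:
{"fn": "carry_out", "kwargs": {"rows": [[-1,0,0,0,1],[-1,0,0,0,1],[-1,0,0,0,1],[-1,0,0,0,1],[-1,0,0,0,1],[-1,0,0,0,1],[-1,0,0,0,1],[-1,0,0,0,1],[-1,0,0,0,1],[-1,0,0,0,1],[-1,0,0,0,1],[-1,0,0,0,1],[-1,0,0,0,1],[-1,0,0,0,1],[-1,0,0,0,1],[-1,0,0,0,0.9]], "force": 20}}

```text
time: 2.53
ee_pos: [0.2665, 0.5653, 0.2366]
eef_rot: [0.987, -0.161, -0.0, -0.0]
ft_force: [0.4, -0.1, -0.4]
width: 0.0869
```

Emit:
{"fn": "carry_out", "kwargs": {"rows": [[-1,0.8,0.9,0,0],[-1,0.8,0.9,0,0],[-1,0.8,0.9,0,0],[-1,0.8,0.9,0,0],[-1,0.8,0.9,0,0],[-1,0.8,0.9,0,0],[-1,0.8,0.9,0,0],[-1,0.8,0.9,0,0],[-1,0.8,0.9,0,0],[-1,0.8,0.8,0,0],[-1,0,0,0,0],[-1,0,0,0,0]]}}

```text
time: 3.53
ee_pos: [0.4113, 0.2214, 0.2352]
eef_rot: [0.987, -0.162, -0.001, -0.002]
ft_force: [-0.4, 0.8, -0.1]
width: 0.0871
```

Run:
```python
from h import *
go(.4377,.243,.05,-14.8)
```

```text
pos [0.4113 0.2214 0.2352] yaw -18.7 turn units -0.78 then shift units [ 0.68 -0.89  6.18] | unturned [ 0.62 -0.93  6.18]
```

Emit:
{"fn": "carry_out", "kwargs": {"rows": [[-1,0.62,-0.93,0,0],[-1,0,0,0,-0.78],[-1,0,0,1,0],[-1,0,0,1,0],[-1,0,0,0.8,0],[-1,0,0,0,0],[-1,0,0,0,0]]}}

```text
time: 4.12
ee_pos: [0.4374, 0.2486, 0.1483]
eef_rot: [0.992, -0.125, -0.001, -0.003]
ft_force: [-0.5, 0.1, 0.7]
width: 0.0871
```

Run:
```python
from h import *
go(.4377,.243,.05,-14.8)
im=camera("top")
for t in tins(im):print(*t)
cv2.imwrite("pics/a.png",cv2.resize(im[210:330,100:380],None,fx=2.8,fy=2.8,interpolation=2))
```

```text
pos [0.4374 0.2486 0.1483] yaw -14.3 turn units 0.1 then shift units [0.07 0.2  3.28] | unturned [0.07 0.2  3.28]
[219. 237.] 144 [0.5637 0.2435] [40. 40.] -0.2
[181. 240.] 148 [0.5526 0.3704] [40. 41.] 14.1
[148. 248.] 147 [0.5266 0.4798] [40. 41.] 11.3
[222. 275.] 66 [0.4351 0.2332] [19. 41.] -13.1
```

Emit:
{"fn": "carry_out", "kwargs": {"rows": [[-1,0.07,0.2,0.8,0.1],[-1,0,0,0.9,0],[-1,0,0,0.9,0],[-1,0,0,0.7,0],[-1,0,0,0,0],[1,0,0,0,0],[1,0,0,0,0],[1,0,0,0,0],[1,0,0,0,0],[1,0,0,0,0],[1,0,0,0,0],[1,0,0,0,0],[1,0,0,0,0]], "force": 30}}

```text
time: 5.25
ee_pos: [0.4455, 0.253, 0.0644]
eef_rot: [0.992, -0.127, 0.007, -0.013]
ft_force: [-0.4, -0.1, -3.5]
width: 0.0638
```

Emit:
{"fn": "carry_out", "kwargs": {"rows": [[1,0,0,-0.5,0],[1,0,0,-1,0],[1,0,0,-1,0],[1,0,0,-1,0],[1,0,0,-1,0],[1,0,0,-1,0],[1,0,0,0,0],[1,0,0,0,0],[1,0,0,0,0],[1,0,0,0,0],[1,0,0,0,0]]}}

```text
time: 6.17
ee_pos: [0.4395, 0.2454, 0.2311]
eef_rot: [0.992, -0.128, 0.003, -0.008]
ft_force: [-0.7, 0.2, -4.6]
width: 0.064
```

Run:
```python
from h import *
print(read_state()["ft_force"],read_state()["width"])
go(.527,-.115,.2,0)
go(.481,-.34,.2,0)
```

```text
[-0.6644398   0.191699   -4.64423119] 0.06398745467381213
pos [0.4395 0.2454 0.2311] yaw -14.7 turn units -2.93 then shift units [ 2.91 12.03  0.87] | unturned [ 5.86 10.9   0.87]
pos [0.4395 0.2454 0.2311] yaw -14.7 turn units -2.93 then shift units [ 1.38 19.53  0.74] | unturned [ 6.28 18.54  0.74]
```

Lift reading is about 4.6 N, so this tin is full and goes to the board. The grasp is higher than I planned: TCP 0.064 above the tin's underside.

Emit:
{"fn": "carry_out", "kwargs": {"rows": [[1,0,0,0,-1],[1,0,0,0,-1],[1,0,0,0,-0.9],[1,0,0,0,0]], "force": 45}}

```text
time: 6.5
ee_pos: [0.4375, 0.2441, 0.2258]
eef_rot: [1.0, 0.004, 0.001, -0.005]
ft_force: [-0.4, -0.3, -4.8]
width: 0.064
```

Run:
```python
from h import *
print(read_state()["ft_force"],read_state()["width"])
go(.54,-.397,.23,0)
```

```text
[-0.42402545 -0.29306574 -4.83432164] 0.06400716605406247
pos [0.4375 0.2441 0.2258] yaw 0.4 turn units 0.09 then shift units [ 3.42 21.37 -0.33] | unturned [ 3.26 21.39 -0.33]
```

Emit:
{"fn": "carry_out", "kwargs": {"rows": [[1,0.1,0.5,-0.3,0],[1,0.2,0.9,0,0],[1,0.2,1,0,0],[1,0.2,1,0,0],[1,0.2,1,0,0],[1,0.2,1,0,0],[1,0.2,1,0,0],[1,0.2,1,0,0],[1,0.2,1,0,0],[1,0.2,1,0,0],[1,0.2,1,0,0],[1,0.2,1,0,0],[1,0.2,1,0,0],[1,0.2,1,0,0],[1,0.2,1,0,0],[1,0.2,1,0,0],[1,0.2,1,0,0],[1,0.2,1,0,0],[1,0.1,0.9,0,0],[1,0.1,0.6,0,0]]}}

```text
time: 8.17
ee_pos: [0.5368, -0.344, 0.2141]
eef_rot: [1.0, -0.018, -0.011, -0.002]
ft_force: [-0.0, 0.0, -3.8]
width: 0.0638
```

Run:
```python
from h import *
print(read_state()["ft_force"],read_state()["width"])
go(.54,-.397,.1,0)
```

```text
[-0.01996853  0.02345084 -3.78936714] 0.0638221578329905
pos [ 0.5368 -0.344   0.2141] yaw -2.1 turn units -0.41 then shift units [0.19 1.78 3.79] | unturned [0.25 1.77 3.79]
```

Emit:
{"fn": "carry_out", "kwargs": {"rows": [[1,0.1,0.9,0,0],[1,0.1,0.6,0,-0.2],[1,0,0,0.5,0],[1,0,0,0.9,0],[1,0,0,0.9,0],[1,0,0,0.7,0],[1,0,0,0,0],[1,0,0,0,0]]}}

```text
time: 8.83
ee_pos: [0.5343, -0.397, 0.1114]
eef_rot: [1.0, -0.024, -0.017, -0.002]
ft_force: [0.3, 0.4, -3.4]
width: 0.0639
```

Run:
```python
from h import *
print(read_state()["ft_force"],read_state()["width"],read_state()["eef_rot"])
go(.54,-.397,.085,-4)
im=camera("scene");cv2.imwrite("pics/s1.png",im[100:400,100:550])
```

```text
[ 0.28230977  0.44569508 -3.4452138 ] 0.06386960689152783 [ 0.9995613  -0.02398409 -0.01730074 -0.00163032]
pos [ 0.5343 -0.397   0.1114] yaw -2.7 turn units 0.25 then shift units [ 0.22 -0.01  0.87] | unturned [ 0.22 -0.01  0.87]
```

View pics/s1.png

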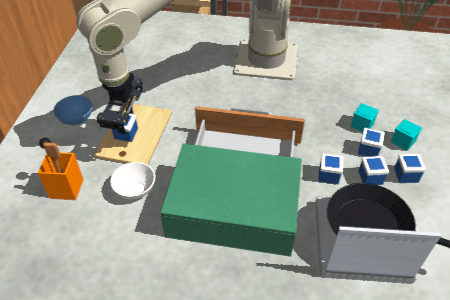

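The crop shows the tin gripped above the board at crop pixel (125,130), with the bowls undisturbed. Lowering.

Emit:
{"fn": "carry_out", "kwargs": {"rows": [[1,0.2,0,0.4,0.25],[1,0,0,0.3,0],[1,0,0,0.15,0],[1,0,0,0.1,0],[1,0,0,0,0]]}}

```text
time: 9.3
ee_pos: [0.5425, -0.3973, 0.0837]
eef_rot: [0.999, -0.036, -0.015, -0.0]
ft_force: [-0.3, 1.0, -2.9]
width: 0.0638
```

Emit:
{"fn": "carry_out", "kwargs": {"rows": [[1,0,0,0.1,0],[1,0,0,0.1,0],[1,0,0,0,0]]}}

```text
time: 9.55
ee_pos: [0.5427, -0.398, 0.0814]
eef_rot: [0.999, -0.036, -0.014, -0.0]
ft_force: [-0.1, -0.5, -4.9]
width: 0.0637
```

Emit:
{"fn": "carry_out", "kwargs": {"rows": [[1,0,0,0.15,0],[1,0,0,0.15,0],[1,0,0,0,0]]}}

```text
time: 9.8
ee_pos: [0.5436, -0.3989, 0.082]
eef_rot: [0.999, -0.036, -0.011, -0.001]
ft_force: [-0.1, -0.0, -5.4]
width: 0.0635
```

Emit:
{"fn": "carry_out", "kwargs": {"rows": [[1,0,0,0.35,0],[1,0,0,0,0]]}}

```text
time: 9.97
ee_pos: [0.5449, -0.4021, 0.0779]
eef_rot: [0.999, -0.036, -0.007, 0.001]
ft_force: [-0.2, 0.5, -5.0]
width: 0.0635
```

Emit:
{"fn": "carry_out", "kwargs": {"rows": [[1,0,-0.2,0.35,0],[1,0,0,0,0]]}}

```text
time: 10.13
ee_pos: [0.546, -0.4025, 0.0736]
eef_rot: [0.999, -0.038, -0.003, 0.006]
ft_force: [0.2, 0.2, -4.6]
width: 0.0639
```

Run:
```python
from h import *
print(read_state()["ft_force"],read_state()["ee_pos"])
im=camera("scene");cv2.imwrite("pics/s2.png",cv2.resize(im[180:300,150:310],None,fx=4,fy=4))
```

```text
[ 0.1574026   0.18337564 -4.56142572] [ 0.54599111 -0.40245986  0.07364384]
```

View pics/s2.png

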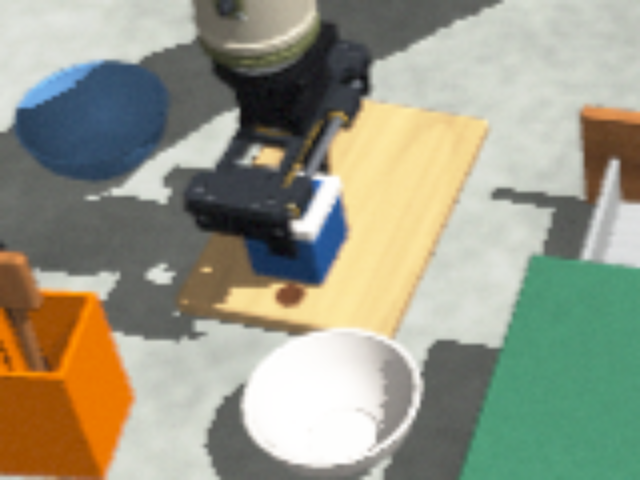

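The tin is just above the board near its far end (crop pixel 300,250), so I keep lowering until the force changes.

Emit:
{"fn": "carry_out", "kwargs": {"rows": [[1,0,-0.1,0.35,0],[1,0,0,0,0]]}}

```text
time: 10.35
ee_pos: [0.5466, -0.4042, 0.0682]
eef_rot: [0.999, -0.039, -0.001, 0.009]
ft_force: [-0.1, 0.8, -4.9]
width: 0.0639
```

Emit:
{"fn": "carry_out", "kwargs": {"rows": [[1,0,-0.1,0.25,0],[1,0,0,0,0]]}}

```text
time: 10.52
ee_pos: [0.5472, -0.4055, 0.0652]
eef_rot: [0.999, -0.04, 0.002, 0.013]
ft_force: [-0.5, -0.6, -5.8]
width: 0.0636
```

Emit:
{"fn": "carry_out", "kwargs": {"rows": [[1,0,-0.1,0.3,0],[1,0,0,0,0]]}}

```text
time: 10.68
ee_pos: [0.5478, -0.4072, 0.0612]
eef_rot: [0.999, -0.041, 0.004, 0.016]
ft_force: [-0.5, 1.0, -5.1]
width: 0.0636
```

Emit:
{"fn": "carry_out", "kwargs": {"rows": [[1,0,-0.1,0.3,0],[1,0,0,0,0]]}}

```text
time: 10.85
ee_pos: [0.5484, -0.4089, 0.057]
eef_rot: [0.999, -0.041, 0.007, 0.019]
ft_force: [0.3, 1.0, -4.1]
width: 0.0641
```

Run:
```python
from h import *
s=read_state();print(s["ft_force"],s["torque"],s["ee_pos"],s["joint_positions"].round(2))
im=camera("scene");cv2.imwrite("pics/s3.png",cv2.resize(im[180:300,150:310],None,fx=5,fy=5,interpolation=2))
```

```text
[ 0.2566892   1.03769881 -4.05158252] [ 0.05734995  0.10534766 -0.01697052] [ 0.5484185  -0.40885906  0.05699309] [ 0.04  0.69  0.74  1.54 -0.49  1.07  0.81]
```

View pics/s3.png

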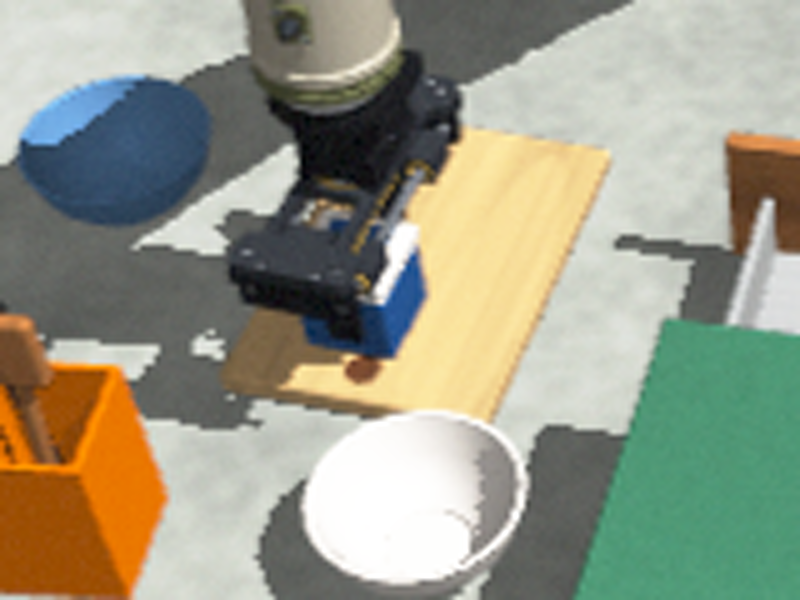

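Run:
```python
from h import *
for z in(.018,.03,.04):print(ray([[226.5,251],[235,236.5],[235,226]],z,"scene"))
r=R.from_quat(read_state()["eef_rot"]).as_matrix();print(r.round(3));p=read_state()["ee_pos"]
i=camera_info("scene");Ei=np.linalg.inv(i["extrinsics"])
for h in(.03,.035,.04,.05):
  for sx,sy in((1,1),(1,-1),(-1,-1),(-1,1)):
    w=p+r@np.array([sx*.032,sy*.032,h]);q=Ei[:3,:3]@w+Ei[:3,3];print(h,sx,sy,w.round(3),(q[:2]/q[2]*i["fx"]+[i["cx"],i["cy"]]-[150,180]).round(1)*5)
```

```text
[[ 0.57898367 -0.39415395  0.018     ]
 [ 0.51236501 -0.38569921  0.018     ]
 [ 0.46471664 -0.39977023  0.018     ]]
[[ 0.58922159 -0.38898448  0.03      ]
 [ 0.52334552 -0.38062399  0.03      ]
 [ 0.47622827 -0.39453817  0.03      ]]
[[ 0.5977532  -0.3846766   0.04      ]
 [ 0.53249594 -0.37639464  0.04      ]
 [ 0.48582129 -0.39017811  0.04      ]]
[[ 0.996 -0.083  0.012]
 [-0.083 -0.996 -0.038]
 [ 0.015  0.037 -0.999]]
0.03 1 1 [ 0.578 -0.445  0.029] [304. 334.]
0.03 1 -1 [ 0.583 -0.381  0.026] [398.5 354. ]
0.03 -1 -1 [ 0.52  -0.376  0.025] [435.  284.5]
0.03 -1 1 [ 0.514 -0.439  0.028] [343.5 265.5]
0.035 1 1 [ 0.578 -0.445  0.024] [305.5 339.5]
0.035 1 -1 [ 0.583 -0.381  0.021] [399.5 359. ]
0.035 -1 -1 [ 0.52  -0.376  0.02 ] [436.  289.5]
0.035 -1 1 [ 0.514 -0.439  0.023] [344.5 271. ]
0.04 1 1 [ 0.578 -0.445  0.019] [306.5 344.5]
0.04 1 -1 [ 0.583 -0.381  0.016] [400.5 364.5]
0.04 -1 -1 [ 0.52  -0.376  0.015] [437. 295.]
0.04 -1 1 [ 0.514 -0.44   0.018] [345.5 276. ]
0.05 1 1 [ 0.578 -0.445  0.009] [308.5 355. ]
0.05 1 -1 [ 0.584 -0.382  0.006] [402. 375.]
0.05 -1 -1 [ 0.52  -0.376  0.005] [438.5 305.5]
0.05 -1 1 [ 0.514 -0.44   0.008] [347.5 287. ]
```

Emit:
{"fn": "carry_out", "kwargs": {"rows": [[1,0,-0.1,0.3,0],[1,0,0,0,0]]}}

```text
time: 11.07
ee_pos: [0.5488, -0.41, 0.0521]
eef_rot: [0.999, -0.042, 0.008, 0.022]
ft_force: [-0.0, 0.9, -5.0]
width: 0.0641
```

Emit:
{"fn": "carry_out", "kwargs": {"rows": [[1,0,-0.1,0.3,0],[1,0,0,0,0]]}}

```text
time: 11.23
ee_pos: [0.5494, -0.4115, 0.0477]
eef_rot: [0.999, -0.043, 0.01, 0.025]
ft_force: [0.9, -0.2, -4.9]
width: 0.064
```

Run:
```python
from h import *
a=camera("scene")[200:270,180:260];b=camera("top")[215:305,370:460]
cv2.imwrite("pics/s4.png",np.hstack([cv2.resize(a,(457,400),interpolation=2),cv2.resize(b,(340,400),interpolation=2)]))
s=read_state();print(s["ft_force"],s["torque"])
```

```text
[-3.03217751 -0.39694817  9.9154081 ] [-0.41193728  1.05214647 -0.0089356 ]
```

View pics/s4.png

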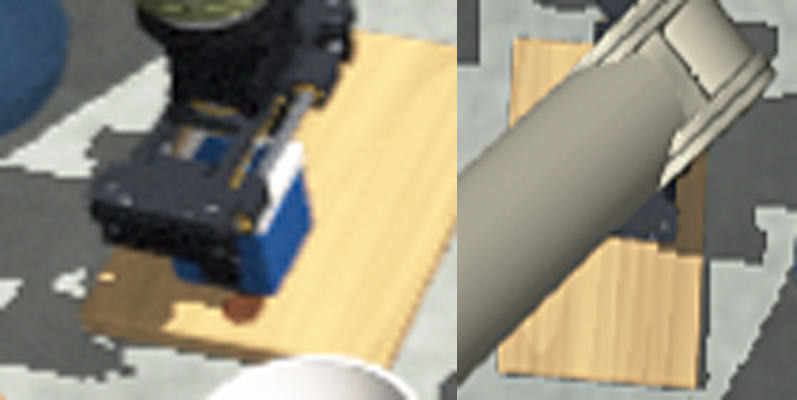

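Fz is now +9.9 N, so the tin is resting on the board. Release and rise.

Emit:
{"fn": "carry_out", "kwargs": {"rows": [[-1,0,0,0,0],[-1,0,0,0,0],[-1,0,0,0,0],[-1,0,0,0,0],[-1,0,0,0,0]]}}

```text
time: 11.75
ee_pos: [0.5498, -0.4081, 0.0421]
eef_rot: [0.999, -0.042, 0.009, 0.023]
ft_force: [-0.3, 0.4, 0.3]
width: 0.085
```

Emit:
{"fn": "carry_out", "kwargs": {"rows": [[-1,0,0,-0.5,0],[-1,0,0,-1,0],[-1,0,0,-1,0],[-1,0,0,-1,0],[-1,0,0,-1,0],[-1,0,0,-1,0],[-1,0,-0.5,0,0],[-1,0,-1,0,0],[-1,0,-1,0,0],[-1,0,-1,0,0],[-1,0,-1,0,0],[-1,0,-1,0,0],[-1,0,-1,0,0],[-1,0,-1,0,0],[-1,0,-1,0,0],[-1,0,-1,0,0],[-1,0,-1,0,0],[-1,0,-1,0,0],[-1,0,-1,0,0],[-1,0,0,0,0]]}}

```text
time: 13.42
ee_pos: [0.5779, -0.014, 0.2162]
eef_rot: [0.999, -0.048, 0.014, 0.021]
ft_force: [0.5, 0.0, -0.9]
width: 0.0867
```

Run:
```python
from h import *
s=read_state();print(s["ft_force"],s["eef_rot"])
for t in tins(camera("top")):print(*t)
print(tins(camera("top"),z=.086))
go(.4365,.3706,.15,-9.7)
```

```text
[ 0.5071675   0.03734404 -0.89944035] [ 0.99851971 -0.0480122   0.01388416  0.02145788]
[219. 237.] 145 [0.5652 0.2444] [40. 40.] -5.2
[181. 240.] 147 [0.5526 0.3704] [40. 41.] 14.1
[418. 241.] 145 [ 0.5487 -0.4203] [37. 40.] -1.4
[148. 248.] 147 [0.5266 0.4798] [40. 41.] 11.3
[180. 275.] 149 [0.4365 0.3706] [40. 40.] -9.7
[(array([219., 237.]), np.int32(145), array([0.5628, 0.2412]), array([40., 40.]), -5.2), (array([181., 240.]), np.int32(147), array([0.5503, 0.3663]), array([40., 40.]), 14.1), (array([418., 241.]), np.int32(146), array([ 0.5478, -0.4175]), array([40., 40.]), -5.4), (array([148., 248.]), np.int32(147), array([0.5246, 0.4743]), array([39., 41.]), 11.3), (array([180., 275.]), np.int32(149), array([0.4354, 0.3661]), array([40., 40.]), -9.7)]
pos [ 0.5775 -0.0199  0.2168] yaw -5.8 turn units 0.79 then shift units [ -6.9  -12.11   1.49] | unturned [ -6.05 -12.56   1.49]
```

Emit:
{"fn": "carry_out", "kwargs": {"rows": [[-1,-0.2,-0.5,0,0.8],[-1,-0.5,-1,0,0],[-1,-0.5,-1,0,0],[-1,-0.5,-1,0,0],[-1,-0.5,-1,0,0],[-1,-0.5,-1,0,0],[-1,-0.6,-1,0,0],[-1,-0.6,-1,0,0],[-1,-0.6,-1,0,0],[-1,-0.6,-1,0,0],[-1,-0.6,-1,0,0],[-1,-0.6,-1,0,0],[-1,-0.4,-0.5,0,0],[-1,0,0,0,0],[-1,0,0,0,0],[-1,0,0,0,0]]}}

```text
time: 14.85
ee_pos: [0.4517, 0.3598, 0.2038]
eef_rot: [0.994, -0.11, 0.02, 0.022]
ft_force: [0.5, 0.0, -0.0]
width: 0.0869
```

Run:
```python
from h import *
s=read_state();print(s["ft_force"],s["eef_rot"])
go(.4365,.3706,.045,-9.7)
```

```text
[ 0.49572987  0.00371505 -0.00212263] [ 0.99355142 -0.10950582  0.01999992  0.02154193]
pos [0.4517 0.3598 0.2038] yaw -12.5 turn units -0.57 then shift units [-0.78 -0.48  5.25] | unturned [-0.81 -0.44  5.25]
```

Emit:
{"fn": "carry_out", "kwargs": {"rows": [[-1,-0.5,-0.3,0.3,-0.55],[-1,-0.3,-0.2,0.9,0],[-1,0,0,1,0],[-1,0,0,0.8,0],[-1,0,0,0,0],[-1,0,0,0,0],[-1,0,0,0,0]]}}

```text
time: 15.43
ee_pos: [0.439, 0.3681, 0.1122]
eef_rot: [0.996, -0.088, 0.021, 0.021]
ft_force: [-0.9, -0.2, 0.5]
width: 0.0867
```

Run:
```python
from h import *
go(.4365,.3706,.045,-9.7);print(read_state()["eef_rot"])
```

```text
pos [0.439  0.3681 0.1122] yaw -10.1 turn units -0.08 then shift units [-0.2  -0.15  2.23] | unturned [-0.2  -0.15  2.23]
[ 0.99566591 -0.08820319  0.02105211  0.02064931]
```

Emit:
{"fn": "carry_out", "kwargs": {"rows": [[-1,-0.2,-0.15,0.5,0],[-1,0,0,0.8,0],[-1,0,0,0.6,0],[-1,0,0,0.2,0],[-1,0,0,0,0],[-1,0,0,0,0]]}}

```text
time: 15.93
ee_pos: [0.442, 0.3737, 0.0574]
eef_rot: [0.996, -0.089, 0.025, 0.015]
ft_force: [0.5, -0.2, -0.1]
width: 0.0872
```

Emit:
{"fn": "carry_out", "kwargs": {"rows": [[1,0,0,0,0],[1,0,0,0,0],[1,0,0,0,0],[1,0,0,0,0],[1,0,0,0,0],[1,0,0,0,0]]}}

```text
time: 16.43
ee_pos: [0.4439, 0.3757, 0.0626]
eef_rot: [0.996, -0.089, 0.027, 0.012]
ft_force: [-0.6, -0.1, -1.4]
width: 0.0645
```

Emit:
{"fn": "carry_out", "kwargs": {"rows": [[1,0,0,-0.5,0],[1,0,0,-1,0],[1,0,0,-1,0],[1,0,0,-1,0],[1,0,0,-1,0],[1,0,0,-1,0],[1,0,0,0,0],[1,0,0,0,0],[1,0,0,0,0],[1,0,0,0,0],[1,0,0,0,0]]}}

```text
time: 17.35
ee_pos: [0.4333, 0.378, 0.2308]
eef_rot: [0.996, -0.09, 0.025, 0.015]
ft_force: [-0.5, 0.4, -0.7]
width: 0.0645
```

Run:
```python
from h import *
s=read_state();print(s["ft_force"],s["eef_rot"])
camera("top");print(read_state()["ft_force"]);camera("top");print(read_state()["ft_force"])
go(.527,-.115,.23,0)
go(.43,-.4,.23,0)
```

```text
[-0.47835453  0.43260404 -0.65535635] [ 0.99553859 -0.08983338  0.02454324  0.01518247]
[-1.2788974  0.0705817 -2.0323008]
[ 0.08430638  0.18883083 -1.1262018 ]
pos [0.4333 0.3779 0.2307] yaw -10.3 turn units -2.05 then shift units [ 3.12 16.41  0.74] | unturned [ 5.99 15.6   0.74]
pos [0.4333 0.3779 0.2307] yaw -10.3 turn units -2.05 then shift units [-0.11 25.91  0.93] | unturned [ 4.51 25.52  0.93]
```

About -1.3 N, so this one is empty. Into the drawer, right-hand slot.

Emit:
{"fn": "carry_out", "kwargs": {"rows": [[1,0,0,0,-1],[1,0,0.5,0,-1],[1,0.1,1,0,0],[1,0.2,1,0,0],[1,0.2,1,0,0],[1,0.2,1,0,0],[1,0.2,1,0,0],[1,0.2,1,0,0],[1,0.2,1,0,0],[1,0.2,1,0,0],[1,0.2,1,0,0],[1,0.2,1,0,0],[1,0.2,1,0,0],[1,0.2,1,0,0],[1,0.2,1,0,0],[1,0.2,1,0,0],[1,0.2,1,0,0],[1,0,0.6,0,0],[1,0,0,0,0],[1,0,0,0,0]]}}

```text
time: 19.12
ee_pos: [0.5176, -0.1291, 0.2442]
eef_rot: [1.0, 0.003, 0.017, 0.023]
ft_force: [1.0, 0.8, -2.0]
width: 0.0641
```

Run:
```python
from h import *
s=read_state();print(s["ft_force"],s["eef_rot"])
go(.527,-.115,.16,0)
```

```text
[ 0.97630206  0.76655031 -2.01181086] [0.99957803 0.0032153  0.01729334 0.02311626]
pos [ 0.5176 -0.1291  0.2442] yaw 0.4 turn units 0.08 then shift units [ 0.22 -0.6   2.79] | unturned [ 0.22 -0.6   2.79]
```

Emit:
{"fn": "carry_out", "kwargs": {"rows": [[1,0.2,-0.6,0,0],[1,0,0,0.8,0],[1,0,0,0.9,0],[1,0,0,0.9,0],[1,0,0,0.3,0],[1,0,0,0,0],[1,0,0,0,0]]}}

```text
time: 19.7
ee_pos: [0.5268, -0.1077, 0.1527]
eef_rot: [1.0, 0.006, 0.016, 0.022]
ft_force: [1.3, -1.0, -1.7]
width: 0.0644
```

Run:
```python
from h import *
go(.527,-.115,.085,0)
s=read_state();print(s["ft_force"],s["eef_rot"])
a=camera("scene")[200:280,280:420];b=camera("top")[205:285,240:360]
cv2.imwrite("pics/s5.png",np.hstack([cv2.resize(a,(440,300),interpolation=2),cv2.resize(b,(360,300),interpolation=2)]))
go(.527,-.115,.085,0)
```

```text
pos [ 0.5268 -0.1077  0.1527] yaw 0.8 turn units 0.15 then shift units [-0.07  0.14  2.26] | unturned [-0.07  0.14  2.26]
[ 1.29720056 -0.97275488 -1.72589593] [0.99960779 0.00620115 0.01639812 0.02183839]
pos [ 0.5275 -0.1079  0.1536] yaw 0.8 turn units 0.15 then shift units [-0.1   0.14  2.29] | unturned [-0.1   0.14  2.29]
```

View pics/s5.png

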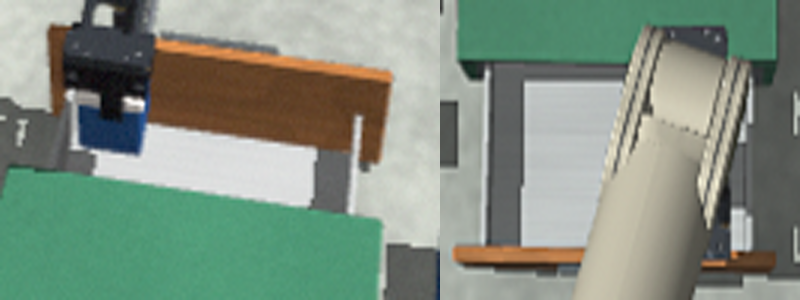

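Scene view shows the tin hanging over the drawer's right-hand slot, clear of the side wall. Continue down.

Emit:
{"fn": "carry_out", "kwargs": {"rows": [[1,-0.1,0,0.5,0],[1,0,0,0.8,0],[1,0,0,0.7,0],[1,0,0,0.2,0],[1,0,0,0,0],[1,0,0,0,0]]}}

```text
time: 20.3
ee_pos: [0.5331, -0.1098, 0.0943]
eef_rot: [0.999, 0.007, 0.024, 0.02]
ft_force: [0.6, -0.9, -1.5]
width: 0.064
```

Emit:
{"fn": "carry_out", "kwargs": {"rows": [[1,0,0,0.3,0],[1,0,0,0.1,0],[1,0,0,0,0]]}}

```text
time: 20.55
ee_pos: [0.5359, -0.1101, 0.0848]
eef_rot: [0.999, 0.007, 0.027, 0.02]
ft_force: [0.2, 0.4, -1.8]
width: 0.064
```

Emit:
{"fn": "carry_out", "kwargs": {"rows": [[1,-0.3,0,0.3,0],[1,-0.2,0,0.1,0],[1,0,0,0,0]]}}

```text
time: 20.8
ee_pos: [0.5315, -0.1114, 0.0803]
eef_rot: [0.999, 0.008, 0.037, 0.02]
ft_force: [-0.3, 0.3, -2.1]
width: 0.064
```

Emit:
{"fn": "carry_out", "kwargs": {"rows": [[1,-0.1,0,0.25,0],[1,0,0,0.1,0],[1,0,0,0,0]]}}

```text
time: 21.05
ee_pos: [0.5386, -0.1117, 0.0778]
eef_rot: [0.999, 0.009, 0.046, 0.019]
ft_force: [0.8, -0.4, -0.9]
width: 0.0648
```

Emit:
{"fn": "carry_out", "kwargs": {"rows": [[-1,0,0,0,0],[-1,0,0,0,0],[-1,0,0,0,0],[-1,0,0,0,0]]}}

```text
time: 21.38
ee_pos: [0.5386, -0.1119, 0.0778]
eef_rot: [0.999, 0.008, 0.046, 0.019]
ft_force: [-0.0, 0.6, 0.9]
width: 0.0827
```

Emit:
{"fn": "carry_out", "kwargs": {"rows": [[-1,0,0,-0.5,0],[-1,0,0,-1,0],[-1,0,0,-1,0],[-1,0,0,-1,0],[-1,0,0,-1,0],[-1,0,-0.5,-0.5,0],[-1,0,-1,0,0],[-1,0,-1,0,0],[-1,0,-1,0,0],[-1,0,-1,0,0],[-1,0,-1,0,0],[-1,0,-1,0,0],[-1,0,-1,0,0],[-1,0,-1,0,0],[-1,0,-0.5,0,0],[-1,0,0,0,0],[-1,0,0,0,0]]}}

```text
time: 22.8
ee_pos: [0.5158, 0.1716, 0.2176]
eef_rot: [0.999, 0.004, 0.041, 0.02]
ft_force: [0.3, -0.5, -0.5]
width: 0.0872
```

Run:
```python
from h import *
s=read_state();print(s["ft_force"],s["eef_rot"],s["time"])
im=camera("top");cv2.imwrite("pics/t6.png",cv2.resize(im[205:315,120:450],None,fx=2.4,fy=2.4,interpolation=2))
for t in tins(im):print(*t)
print(ray([[298,274.5]],.112))
go(.5652,.2444,.15,-3)
```

```text
[ 0.30694841 -0.52530877 -0.54125167] [0.99895478 0.00427772 0.0409656  0.01982085] 22.8
[178. 241.] 79 [0.5505 0.3804] [40. 22.] 12.8
[418. 241.] 147 [ 0.5487 -0.4203] [37. 41.] -1.4
[326. 244.] 153 [ 0.5391 -0.1147] [40. 40.] -0.4
[148. 248.] 146 [0.5263 0.4798] [39. 41.] 11.3
[[ 0.43482634 -0.02285186  0.112     ]]
pos [0.5158 0.1715 0.2176] yaw 0.6 turn units 0.71 then shift units [ 1.32 -2.6   2.28] | unturned [ 1.48 -2.51  2.28]
```

View pics/t6.png

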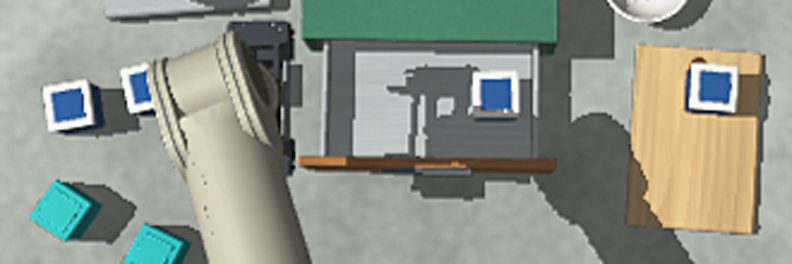

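The tin stands in the drawer at (0.539,-0.115), the full one on the board at (0.548,-0.418), and the drawer hasn't moved. Next is the tin at (0.565,0.244).

Emit:
{"fn": "carry_out", "kwargs": {"rows": [[-1,0.4,-0.6,0,0.7],[-1,0.5,-1,0,0],[-1,0.5,-0.9,0,0],[-1,0,0,0.7,0],[-1,0,0,0.9,0],[-1,0,0,0.7,0],[-1,0,0,0,0],[-1,0,0,0,0]]}}

```text
time: 23.52
ee_pos: [0.5737, 0.23, 0.1507]
eef_rot: [0.998, -0.037, 0.043, 0.018]
ft_force: [0.2, 0.3, 0.2]
width: 0.0872
```

Run:
```python
from h import *
print(read_state()["eef_rot"])
go(.5642,.244,.045,-3)
```

```text
[ 0.99820755 -0.03689919  0.0434557   0.01821347]
pos [0.5737 0.23   0.1507] yaw -4.1 turn units -0.23 then shift units [-0.65 -0.57  3.46] | unturned [-0.66 -0.56  3.46]
```

Emit:
{"fn": "carry_out", "kwargs": {"rows": [[-1,-0.65,-0.55,0.4,-0.2],[-1,0,0,0.9,0],[-1,0,0,0.9,0],[-1,0,0,0.6,0],[-1,0,0,0.3,0]]}}

```text
time: 23.93
ee_pos: [0.5692, 0.2419, 0.064]
eef_rot: [0.998, -0.031, 0.049, 0.015]
ft_force: [-0.3, -0.2, 0.4]
width: 0.0871
```

Run:
```python
from h import *
print(read_state()["eef_rot"])
go(.5642,.244,.045,-3)
```

```text
[ 0.99820865 -0.03136805  0.048795    0.01464847]
pos [0.5692 0.2419 0.064 ] yaw -3.5 turn units -0.11 then shift units [-0.23 -0.08  0.61] | unturned [-0.23 -0.08  0.61]
```

Emit:
{"fn": "carry_out", "kwargs": {"rows": [[-1,-0.3,-0.1,0.4,0],[-1,0,0,0.2,0],[1,0,0,0,0],[1,0,0,0,0],[1,0,0,0,0],[1,0,0,0,0],[1,0,0,0,0],[1,0,0,-0.6,0],[1,0,0,-1,0],[1,0,0,-1,0],[1,0,0,-1,0],[1,0,0,-1,0],[1,0,0,-1,0],[1,0,0,0,0],[1,0,0,0,0],[1,0,0,0,0]]}}

```text
time: 25.27
ee_pos: [0.5496, 0.2463, 0.229]
eef_rot: [0.998, -0.035, 0.052, 0.012]
ft_force: [0.7, -0.2, -1.0]
width: 0.0654
```

Run:
```python
from h import *
print(read_state()["ft_force"]);camera("top");print(read_state()["ft_force"]);camera("top");s=read_state();print(s["ft_force"],s["eef_rot"],s["width"])
go(.524,-.02,.23,0)
go(.43,-.4,.23,0)
```

```text
[ 0.71414611 -0.18765131 -0.95566817]
[ 0.86050598 -0.33252035 -1.31763751]
[-0.26193107 -0.97734616 -1.49561037] [ 0.99796973 -0.03485782  0.05168881  0.01302408] 0.06584133971200792
pos [0.549  0.246  0.2277] yaw -3.9 turn units -0.79 then shift units [-0.83  8.87  0.1 ] | unturned [-0.21  8.9   0.1 ]
pos [0.549  0.246  0.2277] yaw -3.9 turn units -0.79 then shift units [-3.95 21.54  0.16] | unturned [-2.46 21.76  0.16]
```

Empty, at about -1.3 N. It goes in the middle slot.

Emit:
{"fn": "carry_out", "kwargs": {"rows": [[1,0,0.5,0,-0.8],[1,-0.1,0.9,0,0],[1,-0.1,1,0,0],[1,-0.1,1,0,0],[1,-0.1,1,0,0],[1,-0.1,1,0,0],[1,-0.1,1,0,0],[1,-0.1,1,0,0],[1,-0.1,0.9,0,0],[1,0,0.5,0,0],[1,0,0,0.6,0],[1,0,0,1,0],[1,0,0,1,0],[1,0,0,0,0]]}}

```text
time: 26.53
ee_pos: [0.5233, -0.0359, 0.1404]
eef_rot: [0.999, 0.002, 0.043, 0.021]
ft_force: [-1.7, 0.6, -1.5]
width: 0.0659
```

Run:
```python
from h import *
s=read_state();print(s["ft_force"],s["eef_rot"],s["width"])
go(.524,-.02,.085,0)
```

```text
[-1.65127668  0.55298139 -1.50902459] [0.99887278 0.00183508 0.04276816 0.02051067] 0.0658528960318075
pos [ 0.5233 -0.0359  0.1404] yaw 0.3 turn units 0.06 then shift units [-0.13 -0.61  1.82] | unturned [-0.13 -0.61  1.82]
```

Emit:
{"fn": "carry_out", "kwargs": {"rows": [[1,-0.1,-0.6,0,0],[1,-0.1,0,0.6,0],[1,0,0,0.7,0],[1,-0.1,0,0.3,0],[1,0,0,0,0]]}}

```text
time: 26.95
ee_pos: [0.5163, -0.021, 0.0902]
eef_rot: [0.999, 0.001, 0.04, 0.023]
ft_force: [-0.5, -1.0, -1.7]
width: 0.0658
```

Run:
```python
from h import *
s=read_state();print(s["ft_force"],s["eef_rot"],s["width"])
go(.524,-.02,.076,0)
```

```text
[-0.48198984 -0.97931282 -1.72954398] [9.98935585e-01 5.47863676e-04 3.97992361e-02 2.33113082e-02] 0.06576104020190826
pos [ 0.5163 -0.021   0.0902] yaw 0.2 turn units 0.03 then shift units [ 0.22 -0.06  0.49] | unturned [ 0.22 -0.06  0.49]
```

Emit:
{"fn": "carry_out", "kwargs": {"rows": [[1,0.1,0,0.4,0],[1,0,0,0.25,0],[1,0,0,0,0]]}}

```text
time: 27.2
ee_pos: [0.5216, -0.022, 0.0731]
eef_rot: [0.999, 0.0, 0.04, 0.023]
ft_force: [-0.5, 0.3, -0.7]
width: 0.0653
```

Emit:
{"fn": "carry_out", "kwargs": {"rows": [[-1,0,0,0,0],[-1,0,0,0,0],[-1,0,0,0,0],[-1,0,0,0,0],[-1,0,0,-0.5,0],[-1,0,0,-1,0],[-1,0,0,-1,0],[-1,0,0,-1,0],[-1,0,0,-1,0],[-1,0,-0.5,-0.5,0],[-1,0,-1,0,0],[-1,0,-1,0,0],[-1,0,-1,0,0],[-1,0,-1,0,0],[-1,0,-1,0,0],[-1,0,-1,0,0],[-1,0,-1,0,0],[-1,0,-0.5,0,0],[-1,0,0,0,0]]}}

```text
time: 28.78
ee_pos: [0.5128, 0.2319, 0.2287]
eef_rot: [0.999, -0.006, 0.045, 0.018]
ft_force: [-0.0, 0.7, -1.0]
width: 0.087
```

Run:
```python
from h import *
s=read_state();print(s["ft_force"],s["eef_rot"],s["time"])
im=camera("top")
for t in tins(im):print(*t)
go(.5526,.3704,.15,14.1)
```

```text
[-0.04321724  0.66330695 -1.02838379] [ 0.99882688 -0.0058233   0.04465976  0.0177893 ] 28.7833
[418. 241.] 147 [ 0.5487 -0.4203] [37. 41.] -1.4
[326. 243.] 145 [ 0.5391 -0.1148] [40. 40.] -0.2
[148. 248.] 146 [0.5263 0.4798] [39. 41.] 11.3
[298. 249.] 153 [ 0.5226 -0.0212] [40. 40.] 0.0
pos [0.513  0.2304 0.2287] yaw -0.6 turn units -2.95 then shift units [ 2.21 -4.36  2.56] | unturned [ 1.03 -4.78  2.56]
```

Emit:
{"fn": "carry_out", "kwargs": {"rows": [[-1,0.1,-0.5,0,0],[-1,0.2,-1,0,0],[-1,0.2,-1,0,0],[-1,0.2,-1,0,0],[-1,0.2,-0.9,0,0],[-1,0.1,-0.4,0,-1],[-1,0,0,0.4,-1],[-1,0,0,0.8,-0.9],[-1,0,0,0.7,0],[-1,0,0,0,0]]}}

```text
time: 29.67
ee_pos: [0.561, 0.358, 0.1747]
eef_rot: [0.992, 0.115, 0.045, 0.025]
ft_force: [0.6, 0.3, -1.3]
width: 0.087
```

Run:
```python
from h import *
s=read_state();print(s["eef_rot"])
im=camera("top")
for t in tins(im):print(*t)
for t in tins(camera("scene"),"scene",n0=25):print(*t)
go(.5526,.3704,.045,14.1)
```

```text
[0.99202096 0.1149881  0.0454348  0.02465419]
[185. 240.] 54 [0.5548 0.357 ] [43. 15.] 15.4
[418. 241.] 147 [ 0.5487 -0.4203] [37. 41.] -1.4
[326. 243.] 145 [ 0.5408 -0.1148] [40. 37.] -0.2
[298. 249.] 155 [ 0.5226 -0.0212] [40. 40.] 0.0
[219. 229.] 119 [ 0.5351 -0.4238] [40. 41.] -5.6
[222. 243.] 246 [ 0.5891 -0.3953] [80. 76.] 28.3
[314. 237.] 126 [ 0.5239 -0.1175] [41. 41.] 2.1
[345. 236.] 123 [ 0.5053 -0.0212] [40. 41.] 7.6
[345. 249.] 68 [ 0.5583 -0.0181] [14. 59.] 1.6
[512. 261.] 147 [0.5313 0.4813] [40. 40.] 8.7
[475. 263.] 144 [0.5577 0.372 ] [42. 40.] 14.0
[506. 275.] 272 [0.5855 0.4557] [81. 72.] -32.7
[471. 277.] 248 [0.6105 0.3542] [78. 61.] -24.6
pos [0.5622 0.3588 0.1785] yaw 13.3 turn units -0.16 then shift units [-0.6  -0.71  4.38] | unturned [-0.61 -0.7   4.38]
```

Emit:
{"fn": "carry_out", "kwargs": {"rows": [[-1,-0.6,-0.7,0,-0.15],[-1,-0.1,0,0.7,0],[-1,0,0,0.9,0],[-1,-0.1,0,0.9,0],[-1,0,0,0.7,0]]}}

```text
time: 30.18
ee_pos: [0.5509, 0.3718, 0.0933]
eef_rot: [0.991, 0.117, 0.056, 0.018]
ft_force: [0.3, -0.1, -0.5]
width: 0.0866
```

Run:
```python
from h import *
print(read_state()["eef_rot"])
go(.5535,.371,.042,14.1)
```

```text
[0.99141582 0.11690701 0.05584771 0.01756319]
pos [0.5509 0.3718 0.0933] yaw 13.6 turn units -0.1 then shift units [-0.1  -0.04  1.71] | unturned [-0.1  -0.03  1.71]
```

Emit:
{"fn": "carry_out", "kwargs": {"rows": [[-1,-0.1,0,0.6,-0.1],[-1,0,0,0.7,0],[-1,0,0,0.4,0],[-1,0,0,0,0]]}}

```text
time: 30.52
ee_pos: [0.5563, 0.369, 0.0444]
eef_rot: [0.991, 0.119, 0.058, 0.017]
ft_force: [-1.3, -1.1, -0.6]
width: 0.0873
```

Emit:
{"fn": "carry_out", "kwargs": {"rows": [[1,0,0,0,0],[1,0,0,0,0],[1,0,0,0,0],[1,0,0,0,0],[1,0,0,0,0],[1,0,0,-0.6,0],[1,0,0,-1,0],[1,0,0,-1,0],[1,0,0,-1,0],[1,0,0,-1,0],[1,0,0,-1,0],[1,0,0,0,0],[1,0,0,0,0],[1,0,0,0,0]]}}

```text
time: 31.68
ee_pos: [0.534, 0.3713, 0.2225]
eef_rot: [0.991, 0.118, 0.057, 0.017]
ft_force: [0.8, -0.5, -5.1]
width: 0.0658
```

Run:
```python
from h import *
print(read_state()["ft_force"]);camera("top");print(read_state()["ft_force"]);camera("top");s=read_state();print(s["ft_force"],s["eef_rot"],s["width"])
go(.524,.068,.24,0)
go(.425,-.4,.24,-4)
```

```text
[ 0.79997889 -0.52852999 -5.1193181 ]
[ 0.1639659   0.40431547 -5.55739809]
[ 0.33546436 -0.66456595 -4.24478794] [0.99125954 0.11831012 0.05567084 0.01755002] 0.06578747222908057
pos [0.5336 0.3709 0.2212] yaw 13.8 turn units 2.75 then shift units [-0.23 10.11 -0.44] | unturned [-2.63  9.77 -0.44]
pos [0.5336 0.3709 0.2212] yaw 13.8 turn units 3.55 then shift units [-1.69 25.9  -0.48] | unturned [-9.51 24.15 -0.48]
```

Full, at about -5 N. To the board's near half.

Emit:
{"fn": "carry_out", "kwargs": {"rows": [[1,0,0,-0.5,1],[1,0,0,0,1],[1,0,0.5,0,1],[1,0,0.9,0,0.5],[1,0,1,0,0],[1,0,1,0,0],[1,0,1,0,0],[1,0,1,0,0],[1,0,1,0,0],[1,-0.1,1,0,0],[1,-0.1,1,0,0],[1,-0.1,1,0,0],[1,-0.1,1,0,0],[1,-0.1,1,0,0],[1,-0.1,1,0,0],[1,-0.1,1,0,0],[1,-0.1,1,0,0],[1,-0.1,1,0,0],[1,-0.1,1,0,0],[1,-0.1,1,0,0]]}}

```text
time: 33.45
ee_pos: [0.4442, -0.168, 0.2218]
eef_rot: [0.998, -0.037, 0.042, 0.02]
ft_force: [0.3, -0.3, -4.1]
width: 0.0656
```

Run:
```python
from h import *
s=read_state();print(s["ft_force"],s["eef_rot"],s["width"])
go(.425,-.4,.2,-4)
```

```text
[ 0.30261887 -0.26663965 -4.09560254] [ 0.99822493 -0.0365641   0.04234042  0.02042886] 0.06559199159695296
pos [ 0.4442 -0.168   0.2218] yaw -4.1 turn units -0.02 then shift units [-0.16  7.73  1.01] | unturned [-0.15  7.73  1.01]
```

Emit:
{"fn": "carry_out", "kwargs": {"rows": [[1,0,1,0,0],[1,0,1,0,0],[1,0,1,0,0],[1,0,1,0,0],[1,0,1,0,0],[1,0,0.9,0,0],[1,0,0.5,0,0],[1,-0.1,0,0.6,0],[1,0,0,1,0],[1,0,0,0.9,0],[1,0,0,0.5,0],[1,0,0,0,0]]}}

```text
time: 34.45
ee_pos: [0.3767, -0.3364, 0.1615]
eef_rot: [0.997, -0.037, 0.058, 0.045]
ft_force: [0.2, 0.0, -4.3]
width: 0.0648
```

Run:
```python
from h import *
s=read_state();print(s["ft_force"],s["eef_rot"],s["width"])
go(.425,-.4,.07,-4)
```

```text
[ 0.23859638  0.01924265 -4.2526313 ] [ 0.99656839 -0.03739877  0.05827839  0.0453477 ] 0.06475211369871359
pos [ 0.3767 -0.3364  0.1615] yaw -4.0 turn units 0.0 then shift units [1.38 1.71 3.4 ] | unturned [1.38 1.71 3.4 ]
```

Run:
```python
from h import *
s=read_state();print(s["joint_positions"].round(3))
```

```text
[-0.93  -0.499  1.34   2.037  0.585  1.14   0.112]
```

Joints 2 and 3 are at their limits, so the elbow configuration is poor. I back out to a larger radius and approach again.

Emit:
{"fn": "carry_out", "kwargs": {"rows": [[1,0.3,0,-0.3,0],[1,0.6,0,-0.8,0],[1,0.9,0,-0.8,0],[1,0.9,0,0,0],[1,0.9,0,0,0],[1,0.9,0,0,0],[1,0.6,0,0,0],[1,0,0,0,0]]}}

```text
time: 35.12
ee_pos: [0.4783, -0.3071, 0.272]
eef_rot: [0.994, -0.04, 0.082, 0.058]
ft_force: [-0.1, -0.3, -3.8]
width: 0.0648
```

Run:
```python
from h import *
s=read_state();print(s["joint_positions"].round(3),s["eef_rot"],s["ft_force"])
go(.55,-.4,.22,-4)
```

```text
[-1.187 -0.497  1.338  1.785  0.597  1.324 -0.021] [ 0.99408885 -0.04041157  0.08242859  0.05796373] [-0.14359037 -0.28834183 -3.83125744]
pos [ 0.4783 -0.3071  0.272 ] yaw -4.1 turn units -0.02 then shift units [2.27 2.67 2.46] | unturned [2.28 2.66 2.46]
```

Emit:
{"fn": "carry_out", "kwargs": {"rows": [[1,0.3,-0.5,0,0],[1,0.5,-1,-0.1,0],[1,0.5,-1,-0.1,0],[1,0.5,-1,-0.1,0],[1,0.5,-1,-0.1,0],[1,0.3,-1,-0.1,0],[1,0.3,-1,-0.1,0],[1,0.3,-1,-0.1,0],[1,0.3,-1,-0.1,0],[1,0.3,-1,-0.1,0],[1,0.2,-0.5,0,0]]}}

```text
time: 36.03
ee_pos: [0.5742, -0.0079, 0.3043]
eef_rot: [0.992, -0.047, 0.101, 0.057]
ft_force: [0.6, 0.6, -3.8]
width: 0.065
```

Run:
```python
from h import *
s=read_state();print(s["joint_positions"].round(3),s["eef_rot"],s["ft_force"],s["width"])
go(.65,0,.25,-4)
```

```text
[-1.839 -0.498  1.337  1.715  0.692  1.45  -0.651] [ 0.99213497 -0.04723291  0.10091809  0.05703326] [ 0.56599212  0.59432764 -3.76642036] 0.06500612356789533
pos [ 0.5742 -0.0079  0.3043] yaw -4.8 turn units -0.16 then shift units [ 2.08 -0.68  2.22] | unturned [ 2.07 -0.71  2.22]
```

```bash
cat > fk.py <<'E'
import numpy as np, itertools
from scipy.optimize import least_squares
from scipy.spatial.transform import Rotation as R
from bench import read_state
S=[([-1.15264,.33286,-.06466,1.46097,.0216,1.34989,-.0885],[.2665,.5649,.23575],[.84458,.53543,-.00059,.00042]),
([.04,.69,.74,1.54,-.49,1.07,.81],[.5484,-.4089,.057],[.999,-.041,.007,.019]),
([-.93,-.499,1.34,2.037,.585,1.14,.112],[.3767,-.3364,.1615],[.99657,-.0374,.05828,.04535]),
([-1.187,-.497,1.338,1.785,.597,1.324,-.021],[.4783,-.3071,.272],[.99409,-.04041,.08243,.05796])]
s=read_state();S.append((list(s["joint_positions"]),list(s["ee_pos"]),list(s["eef_rot"])))
def rot(a,t):
    T=np.eye(4);T[:3,:3]=R.from_euler(a,t).as_matrix();return T
def tr(x,z):
    T=np.eye(4);T[0,3]=x;T[2,3]=z;return T
def fk(q,p,sg):
    d1,L1,L2,L3,a1,a2,a3,a4,b7=p
    T=tr(0,d1)@rot("z",sg[0]*q[0])@tr(a1,0)@rot("y",q[1])@tr(0,L1)@rot("z",sg[1]*q[2])@tr(a2,0)@rot("y",q[3])@tr(a3,L2)@rot("z",sg[2]*q[4])@rot("y",q[5])@tr(a4,L3)@rot("z",sg[3]*q[6]+b7)
    return T
def err(p,sg):
    e=[]
    for q,x,o in S:
        T=fk(q,p,sg);e+=list((T[:3,3]-x)*5)+list((R.from_matrix(T[:3,:3]).inv()*R.from_quat(o)).as_rotvec())
    return np.array(e)
def fit():
    best=None
    for sg in itertools.product((1,-1),repeat=4):
        for b in(0,np.pi/2,np.pi,-np.pi/2):
            r=least_squares(err,[.3,.4,.4,.25,0,0,0,0,b],args=(sg,))
            if best is None or r.cost<best[0]:best=(r.cost,sg,r.x)
    return best
if __name__=="__main__":
    c,sg,p=fit();print(c,sg,p.round(4));print(err(p,sg).reshape(-1,6).round(3))
    q=np.array(S[-1][0])
    print("fk",fk(q,p,sg)[:3,3])
    T0=fk(q,p,sg);J=np.zeros((6,7))
    for i in range(7):
        d=q.copy();d[i]+=1e-5;T=fk(d,p,sg);J[:3,i]=(T[:3,3]-T0[:3,3])/1e-5;J[3:,i]=R.from_matrix(T[:3,:3]@T0[:3,:3].T).as_rotvec()/1e-5
    print("null",np.linalg.svd(J)[2][-1].round(3));print("pinv cols x y z rx ry rz (rows joints)");print(np.linalg.pinv(J).round(2))
E
python3 fk.py
```

```text
0.0315719200280908 (-1, -1, -1, -1) [ 1.6220e-01  4.5050e-01  4.9220e-01  2.5800e-01 -5.0100e-02 -4.8300e-02
  1.7000e-03 -9.4000e-02  3.1423e+00]
[[-0.225  0.096 -0.002  0.    -0.    -0.001]
 [ 0.005  0.04   0.001 -0.003 -0.004  0.003]
 [ 0.003  0.015  0.001 -0.     0.001 -0.001]
 [-0.011 -0.02   0.015  0.     0.001 -0.001]
 [ 0.02   0.016 -0.016 -0.     0.    -0.001]]
fk [ 0.57812079 -0.00480702  0.30115423]
null [ 0.227  0.564  0.24   0.023 -0.549 -0.367  0.37 ]
pinv cols x y z rx ry rz (rows joints)
[[-3.41 -1.73  0.27  0.27 -0.8   0.07]
 [-0.04  0.79  0.47 -0.55  0.03 -0.33]
 [ 3.51  0.45 -0.97 -0.23  0.69 -0.22]
 [-1.63 -0.1  -1.72  0.03 -0.6   0.07]
 [ 0.44 -0.57 -0.66 -0.35 -0.5   0.2 ]
 [-0.24 -0.06  1.75 -0.3   1.02 -0.05]
 [ 0.38 -1.32  0.61 -0.    0.31  0.85]]
```

```bash
cat > fk.py <<'E'
import numpy as np, itertools
from scipy.optimize import least_squares
from scipy.spatial.transform import Rotation as R
from bench import read_state
S=[([-1.15264,.33286,-.06466,1.46097,.0216,1.34989,-.0885],[.2665,.5649,.23575],[.84458,.53543,-.00059,.00042]),
([.04,.69,.74,1.54,-.49,1.07,.81],[.5484,-.4089,.057],[.999,-.041,.007,.019]),
([-.93,-.499,1.34,2.037,.585,1.14,.112],[.3767,-.3364,.1615],[.99657,-.0374,.05828,.04535]),
([-1.187,-.497,1.338,1.785,.597,1.324,-.021],[.4783,-.3071,.272],[.99409,-.04041,.08243,.05796]),
([-1.839,-.498,1.337,1.715,.692,1.45,-.651],[.5742,-.0079,.3043],[.99213,-.04723,.10092,.05703])]
lo=np.array([-2.6,-.5,-1.47,.16,-1.27,.06,-2.6]);hi=np.array([2.6,2.12,1.34,2.42,4.41,2.06,2.6])
def rot(a,t):
    T=np.eye(4);T[:3,:3]=R.from_euler(a,t).as_matrix();return T
def tr(x,y,z):
    T=np.eye(4);T[:3,3]=x,y,z;return T
def fk(q,p):
    d1,L1,L2,L3,a1,a2,a3,a4,b1,b2,b3,b4=p
    return tr(0,0,d1)@rot("z",-q[0])@tr(a1,b1,0)@rot("y",q[1])@tr(0,0,L1)@rot("z",-q[2])@tr(a2,b2,0)@rot("y",q[3])@tr(a3,b3,L2)@rot("z",-q[4])@rot("y",q[5])@tr(a4,b4,L3)@rot("z",-q[6]+np.pi)
def err(p):
    e=[]
    for q,x,o in S: e+=list((fk(q,p)[:3,3]-x)*5)
    return np.r_[e,.02*(np.array(p)-[.3,.4,.4,.25]+[0]*0) if len(p)==4 else .02*np.array(p[4:])]
P=least_squares(err,[.3,.4,.4,.25]+[0]*8).x
def jac(q):
    T0=fk(q,P);J=np.zeros((6,7))
    for i in range(7):
        d=q.copy();d[i]+=1e-5;T=fk(d,P);J[:3,i]=(T[:3,3]-T0[:3,3])/1e-5;J[3:,i]=R.from_matrix(T[:3,:3]@T0[:3,:3].T).as_rotvec()/1e-5
    return J
def step(q,d):   # d world shift; keep orientation
    q=np.array(q,float);T=fk(q,P);xt=T[:3,3]+d;Rt=T[:3,:3]
    for _ in range(8):
        T=fk(q,P);e=np.r_[xt-T[:3,3],R.from_matrix(Rt@T[:3,:3].T).as_rotvec()]
        q=np.clip(q+jac(q).T@np.linalg.solve(jac(q)@jac(q).T+1e-4*np.eye(6),e),lo,hi)
    return q
def tilt(q):return fk(q,P)[:2,2].round(3)
E
python3 - <<'E'
from fk import *
print(P.round(4),err(P)[:15].reshape(5,3).round(3)/5)
q0=np.array(S[-1][0])
def sim(q,legs):
    for d,n in legs:
        for _ in range(n):q=step(q,np.array(d)/n)
        print(d,fk(q,P)[:3,3].round(3),q.round(2),tilt(q))
    return q
# check against history: from start to board and beyond
print("A");sim(q0,[((-.17,0,0),6),((.25,0,0),8),((0,-.4,0),13)])
print("B");sim(q0,[((0,.3,0),10),((-.15,0,0),6),((.25,-.1,0),8),((0,-.6,0),20)])
print("C");sim(q0,[((-.17,.2,0),9),((.35,-.2,0),12),((0,-.4,0),13),((-.2,0,0),6)])
E
```

```text
[ 0.2316  0.4535  0.489   0.3176 -0.0056 -0.0194  0.0056 -0.0247 -0.0231
 -0.0066 -0.0066 -0.0102] [[ 0.0004 -0.     -0.0004]
 [-0.      0.001   0.0002]
 [ 0.      0.0006 -0.    ]
 [-0.0008 -0.001   0.0002]
 [ 0.001   0.001  -0.0002]]
A
(-0.17, 0, 0) [ 0.407 -0.003  0.296] [-1.17 -0.5   0.62  2.02  0.54  1.5  -0.71] [ 0.178 -0.181]
(0.25, 0, 0) [ 0.657 -0.003  0.296] [-1.01  0.43  1.14  1.5  -0.22  1.27  0.01] [ 0.178 -0.181]
(0, -0.4, 0) [ 0.657 -0.403  0.296] [-0.13  0.62  0.98  1.22 -0.49  1.29  0.67] [ 0.178 -0.181]
B
(0, 0.3, 0) [0.539 0.333 0.439] [-2.6  -0.5   1.34  1.45  0.91  1.64 -1.13] [ 0.415 -0.038]
(-0.15, 0, 0) [0.389 0.333 0.439] [-2.35 -0.47  0.91  1.65  0.81  1.73 -1.35] [ 0.415 -0.038]
(0.25, -0.1, 0) [0.607 0.272 0.475] [-2.48 -0.5   1.34  1.4   0.94  1.58 -0.91] [ 0.479 -0.022]
(0, -0.6, 0) [ 0.606 -0.305  0.483] [-1.37 -0.5   1.31  1.41  0.58  1.32  0.14] [ 0.485 -0.106]
C
(-0.17, 0.2, 0) [0.405 0.193 0.304] [-1.76 -0.39  0.82  1.9   0.51  1.51 -1.1 ] [ 0.195 -0.122]
(0.35, -0.2, 0) [0.626 0.247 0.461] [-2.38 -0.5   1.34  1.43  0.89  1.49 -0.56] [0.475 0.016]
(0, -0.4, 0) [ 0.623 -0.14   0.466] [-1.46 -0.5   1.16  1.52  0.62  1.33  0.13] [ 0.484 -0.034]
(-0.2, 0, 0) [ 0.444 -0.115  0.432] [-0.67 -0.5   0.46  1.82  0.44  1.4   0.19] [ 0.396 -0.134]
```

Emit:
{"fn": "carry_out", "kwargs": {"rows": [[1,-0.5,0,-0.1,0],[1,-1,0,-0.2,0],[1,-1,0,-0.2,0],[1,-1,0,-0.2,0],[1,-1,0,-0.2,0],[1,-0.7,0,-0.1,0],[1,0,0,0,0]]}}

```text
time: 36.62
ee_pos: [0.414, 0.0116, 0.3012]
eef_rot: [0.993, -0.045, 0.098, 0.057]
ft_force: [0.9, -0.3, -4.8]
width: 0.0649
```

```bash
cat > sim.py <<'E'
from fk import *
def sim(q,legs,v=1):
    for d,n in legs:
        for _ in range(n):q=step(q,np.array(d)/n)
        if v:print(d,fk(q,P)[:3,3].round(3),q.round(2),tilt(q))
    return q
E
python3 - <<'E'
from sim import *
s=read_state();q=s["joint_positions"];print(q.round(3),s["ee_pos"],s["eef_rot"],s["ft_force"],tilt(q))
sim(q,[((.25,0,0),8),((0,-.4,0),13),((-.2,0,0),6)])
print();sim(q,[((.3,0,0),8),((-.05,-.4,0),13),((-.2,0,0),6)])
E
```

```text
[-1.148 -0.495  0.619  2.019  0.49   1.451 -0.704] [0.41397406 0.01160192 0.30119448] [ 0.99255047 -0.04479393  0.09780882  0.05718824] [ 0.92773986 -0.30565789 -4.78602986] [ 0.189 -0.122]
(0.25, 0, 0) [0.66  0.014 0.293] [-1.    0.42  1.13  1.5  -0.28  1.26  0.02] [ 0.189 -0.122]
(0, -0.4, 0) [ 0.66  -0.386  0.293] [-0.13  0.62  0.98  1.22 -0.55  1.32  0.68] [ 0.189 -0.122]
(-0.2, 0, 0) [ 0.46  -0.386  0.293] [-0.47  0.15  1.22  1.68 -0.19  1.18  0.69] [ 0.189 -0.122]

(0.3, 0, 0) [0.71  0.014 0.293] [-0.86  0.54  1.07  1.35 -0.38  1.3   0.07] [ 0.189 -0.122]
(-0.05, -0.4, 0) [ 0.66  -0.386  0.293] [-0.13  0.62  0.98  1.22 -0.55  1.32  0.68] [ 0.189 -0.122]
(-0.2, 0, 0) [ 0.46  -0.386  0.293] [-0.47  0.15  1.22  1.68 -0.19  1.18  0.69] [ 0.189 -0.122]
```

The fitted arm model predicted the joints well, so I use it to search for a short TCP path that leaves the limits and undoes the tilt.

```bash
cat > search.py <<'E'
from sim import *
import multiprocessing as mp,time,sys
def jac2(q):
    J=np.zeros((6,7));T0=fk(q,P)
    for i in range(7):
        d=q.copy();d[i]+=1e-5;T=fk(d,P);J[:3,i]=(T[:3,3]-T0[:3,3])/1e-5
        w=(T[:3,:3]-T0[:3,:3])@T0[:3,:3].T/1e-5;J[3:,i]=[w[2,1],w[0,2],w[1,0]]
    return T0,J
def fstep(q,d,t):
    q=np.array(q,float);T=fk(q,P);xt=T[:3,3]+d;Rt=T[:3,:3]@R.from_euler("z",t).as_matrix()
    for _ in range(3):
        T,J=jac2(q);e=np.r_[xt-T[:3,3],R.from_matrix(Rt@T[:3,:3].T).as_rotvec()]
        q=np.clip(q+J.T@np.linalg.solve(J@J.T+1e-4*np.eye(6),e),lo,hi)
    return q
Q=read_state()["joint_positions"]
def run(seed):
    g=np.random.default_rng(seed);best=(9,)
    t0=time.time()
    while time.time()-t0<100:
        q=Q.copy();legs=[]
        for _ in range(3):
            p=fk(q,P)[:3,3];tgt=np.array([g.uniform(.35,.75),g.uniform(-.35,.45),g.uniform(.25,.5)]);tu=g.uniform(-60,60)*(g.random()<.5)
            n=int(np.ceil(max(np.linalg.norm(tgt-p)/.05,abs(tu)/8)))
            for _ in range(n):q=fstep(q,(tgt-p)/n,np.radians(tu)/n)
            legs.append((tgt.round(2),round(tu),n));T=fk(q,P)
            c=np.linalg.norm(T[:2,2])+.1*abs(q[2])
            if T[2,3]>.2 and c<best[0]:best=(c,list(legs),q.round(2),tilt(q),T[:3,3].round(3))
    return best
if __name__=="__main__":
    with mp.Pool() as p:
        r=sorted(p.map(run,range(mp.cpu_count())),key=lambda b:b[0])
    for b in r[:3]:print(*b)
E
nproc; python3 search.py
```

```text
4
0.19791971144218412 [(array([0.59, 0.01, 0.4 ]), 28, 5), (array([0.74, 0.21, 0.48]), -44, 6), (array([0.7 , 0.44, 0.5 ]), 55, 7)] [-0.57  1.05  0.78  0.16 -0.63  2.06 -1.39] [-0.036 -0.114] [0.747 0.346 0.353]
0.203122936834091 [(array([0.52, 0.13, 0.37]), 0, 4), (array([0.48, 0.14, 0.43]), -44, 6), (array([0.73, 0.42, 0.5 ]), 0, 8)] [-0.5   1.08  0.73  0.16 -0.61  2.06  0.11] [-0.086 -0.098] [0.768 0.305 0.324]
0.22511842402953408 [(array([ 0.64, -0.11,  0.28]), 0, 6), (array([ 0.36, -0.3 ,  0.49]), 34, 10), (array([0.43, 0.34, 0.45]), 0, 12)] [-1.07  0.17  0.24  1.24  0.16  1.8  -1.1 ] [ 0.096 -0.177] [0.427 0.344 0.447]
```

```bash
cat > s2.py <<'E'
from search import *
def legs(q,L):
    for tgt in L:
        p=fk(q,P)[:3,3];tgt=np.array(tgt[:3]);n=int(np.ceil(np.linalg.norm(tgt-p)/.03))
        for _ in range(n):q=fstep(q,(tgt-p)/n,0)
        print(tgt,fk(q,P)[:3,3].round(3),q.round(2),tilt(q))
    return q
E
python3 - <<'E'
from s2 import *
for tip in((.75,-.45,.45),(.8,-.3,.5),(.8,-.5,.45),(.8,-.1,.5),(.75,-.3,.55)):
    print("==");legs(Q,[(.66,.0,.32),tip,(.55,-.4,.3),(.43,-.4,.2),(.43,-.4,.07)])
E
```

```text
==
[0.66 0.   0.32] [0.66 0.   0.32] [-0.99  0.41  1.15  1.45 -0.27  1.31  0.04] [ 0.189 -0.122]
[ 0.75 -0.45  0.45] [ 0.735 -0.464  0.424] [ 0.45  0.97  0.84  0.16 -0.78  1.88  0.45] [ 0.157 -0.085]
[ 0.55 -0.4   0.3 ] [ 0.55 -0.4   0.3 ] [-0.21  0.46  1.09  1.41 -0.48  1.34  0.74] [ 0.157 -0.085]
[ 0.43 -0.4   0.2 ] [ 0.43 -0.4   0.2 ] [-0.33  0.29  1.18  1.8  -0.36  1.08  0.83] [ 0.157 -0.085]
[ 0.43 -0.4   0.07] [ 0.43 -0.4   0.07] [-0.15  0.47  1.    1.92 -0.59  0.86  1.  ] [ 0.157 -0.085]
==
[0.66 0.   0.32] [0.66 0.   0.32] [-0.99  0.41  1.15  1.45 -0.27  1.31  0.04] [ 0.189 -0.122]
[ 0.8 -0.3  0.5] [ 0.75  -0.353  0.405] [ 0.34  0.98  0.82  0.16 -0.8   2.02  0.19] [0.042 0.025]
[ 0.55 -0.4   0.3 ] [ 0.55 -0.4   0.3 ] [-0.05  0.57  1.02  1.25 -0.53  1.56  0.63] [0.042 0.025]
[ 0.43 -0.4   0.2 ] [ 0.43 -0.4   0.2 ] [-0.16  0.42  1.09  1.66 -0.44  1.3   0.75] [0.042 0.025]
[ 0.43 -0.4   0.07] [ 0.43 -0.4   0.07] [-0.07  0.57  0.97  1.78 -0.59  1.08  0.86] [0.042 0.025]
==
[0.66 0.   0.32] [0.66 0.   0.32] [-0.99  0.41  1.15  1.45 -0.27  1.31  0.04] [ 0.189 -0.122]
[ 0.8  -0.5   
[... 674 characters left out ...]

[ 0.43 -0.4   0.2 ] [ 0.43 -0.4   0.2 ] [-0.37  0.22  1.19  1.85 -0.3   1.    0.83] [ 0.189 -0.122]
[ 0.43 -0.4   0.07] [ 0.43 -0.4   0.07] [-0.16  0.43  0.98  1.96 -0.57  0.78  1.03] [ 0.189 -0.122]
==
[0.66 0.   0.32] [0.66 0.   0.32] [-0.99  0.41  1.15  1.45 -0.27  1.31  0.04] [ 0.189 -0.122]
[ 0.75 -0.3   0.55] [ 0.721 -0.335  0.489] [ 0.32  0.88  0.84  0.16 -0.79  2.05  0.25] [ 0.098 -0.019]
[ 0.55 -0.4   0.3 ] [ 0.55 -0.4   0.3 ] [-0.12  0.53  1.06  1.33 -0.52  1.46  0.69] [ 0.098 -0.019]
[ 0.43 -0.4   0.2 ] [ 0.43 -0.4   0.2 ] [-0.23  0.37  1.14  1.72 -0.42  1.21  0.8 ] [ 0.098 -0.019]
[ 0.43 -0.4   0.07] [ 0.43 -0.4   0.07] [-0.1   0.53  0.99  1.84 -0.6   0.99  0.94] [ 0.098 -0.019]
```

Run:
```python
from h import *
go(.66,0,.33); go(.72,-.28,.5)
```

```text
pos [0.414  0.0116 0.3012] yaw -4.5 turn units 0.0 then shift units [ 8.23 -0.34  0.66] | unturned [ 8.23 -0.34  0.66]
pos [0.414  0.0116 0.3012] yaw -4.5 turn units 0.0 then shift units [12.04  9.29 -3.34] | unturned [12.04  9.29 -3.34]
```

Emit:
{"fn": "carry_out", "kwargs": {"rows": [[1,0.5,0,0,0],[1,1,0,0.1,0],[1,1,0,0.1,0],[1,1,0,0.1,0],[1,1,0,0.1,0],[1,1,0,0.1,0],[1,1,0,0.1,0],[1,1,0,0.1,0],[1,0.6,0.2,0,0],[1,0.35,0.8,-0.35,0],[1,0.35,0.9,-0.35,0],[1,0.35,0.9,-0.35,0],[1,0.35,0.9,-0.35,0],[1,0.35,0.9,-0.35,0],[1,0.35,0.9,-0.35,0],[1,0.35,0.9,-0.35,0],[1,0.35,0.9,-0.35,0],[1,0.35,0.9,-0.35,0],[1,0.2,0.5,-0.2,0],[1,0,0,0,0]]}}

```text
time: 38.28
ee_pos: [0.7006, -0.2658, 0.4713]
eef_rot: [0.994, -0.031, 0.082, 0.068]
ft_force: [-1.0, 0.2, -3.9]
width: 0.0648
```

Run:
```python
from s2 import *
s=read_state();print(Q.round(3),s["ee_pos"],s["eef_rot"].round(4),s["ft_force"],tilt(Q),s["width"])
p=s["ee_pos"]
for d in((.03,-.02,.05),(.05,0,.05),(0,0,.1),(.1,0,0)):legs(Q,[p+d,(.55,-.4,.3)])
from h import go
go(*(p+[.06,0,.06]))
```

```text
[-0.185  0.625  1.016  0.802 -0.515  1.711  0.47 ] [ 0.70064959 -0.26581189  0.47125254] [ 0.9938 -0.0314  0.0818  0.068 ] [-1.01647909  0.17294579 -3.90537239] [ 0.158 -0.14 ] 0.06480063017689555
[ 0.73064959 -0.28581189  0.52125254] [ 0.731 -0.286  0.521] [ 0.07  0.75  0.94  0.41 -0.64  1.9   0.41] [ 0.158 -0.14 ]
[ 0.55 -0.4   0.3 ] [ 0.55 -0.4   0.3 ] [-0.26  0.44  1.1   1.45 -0.41  1.28  0.78] [ 0.158 -0.14 ]
[ 0.75064959 -0.26581189  0.52125254] [ 0.751 -0.266  0.521] [ 0.1   0.8   0.92  0.3  -0.67  1.94  0.35] [ 0.158 -0.14 ]
[ 0.55 -0.4   0.3 ] [ 0.55 -0.4   0.3 ] [-0.26  0.44  1.11  1.45 -0.42  1.28  0.78] [ 0.158 -0.14 ]
[ 0.70064959 -0.26581189  0.57125254] [ 0.701 -0.266  0.571] [ 0.09  0.71  0.94  0.33 -0.65  2.    0.39] [ 0.158 -0.14 ]
[ 0.55 -0.4   0.3 ] [ 0.55 -0.4   0.3 ] [-0.26  0.44  1.1   1.45 -0.41  1.28  0.77] [ 0.158 -0.14 ]
[ 0.80064959 -0.26581189  0.47125254] [ 0.801 -0.266  0.471] [ 0.15  0.91  0.89  0.18 -0.71  1.91  0.29] [ 0.158 -0.14 ]
[ 0.55 -0.4   0.3 ] [ 0.55 -0.4   0.3 ] [-0.27  0.45  1.12  1.45 -0.43  1.28  0.78] [ 0.158 -0.14 ]
pos [ 0.7006 -0.2658  0.4713] yaw -3.0 turn units 0.0 then shift units [ 2.3   0.11 -1.64] | unturned [ 2.3   0.11 -1.64]
```

Run:
```python
from s2 import *
p=read_state()["ee_pos"]
for d in((.05,-.02,.12),(.07,-.02,.1),(.04,-.02,.14),(.02,-.05,.16),(.08,-.05,.1)):legs(Q,[p+d])
from h import go
go(*(p+[.04,-.02,.14]))
```

```text
[ 0.75064959 -0.28581189  0.59125254] [ 0.685 -0.462  0.345] [ 0.57  1.05  0.72  0.16 -0.9   2.06  0.05] [0.043 0.217]
[ 0.77064959 -0.28581189  0.57125254] [ 0.689 -0.463  0.311] [ 0.57  1.1   0.72  0.16 -0.9   2.06  0.03] [0.012 0.244]
[ 0.74064959 -0.28581189  0.61125254] [ 0.66  -0.505  0.307] [ 0.66  1.1   0.68  0.16 -0.94  2.06 -0.01] [0.068 0.305]
[ 0.72064959 -0.31581189  0.63125254] [ 0.632 -0.54   0.304] [ 0.73  1.11  0.67  0.16 -0.96  2.06 -0.01] [0.098 0.322]
[ 0.78064959 -0.31581189  0.57125254] [ 0.628 -0.549  0.198] [ 0.75  1.24  0.65  0.16 -0.98  2.06 -0.07] [0.039 0.427]
pos [ 0.7006 -0.2658  0.4713] yaw -3.0 turn units 0.0 then shift units [ 2.13  1.17 -4.26] | unturned [ 2.13  1.17 -4.26]
```

Emit:
{"fn": "carry_out", "kwargs": {"rows": [[1,0.4,0.2,-0.6,0],[1,0.4,0.2,-0.8,0],[1,0.4,0.2,-0.8,0],[1,0.4,0.2,-0.5,0]]}}

```text
time: 38.62
ee_pos: [0.7266, -0.2747, 0.5372]
eef_rot: [0.994, -0.032, 0.08, 0.067]
ft_force: [0.7, -0.7, -1.3]
width: 0.0649
```

Emit:
{"fn": "carry_out", "kwargs": {"rows": [[1,0.3,0,-0.4,0],[1,0.3,0,-0.4,0]]}}

```text
time: 38.78
ee_pos: [0.7189, -0.2689, 0.5444]
eef_rot: [0.995, -0.032, 0.076, 0.062]
ft_force: [-0.8, -0.1, -2.9]
width: 0.0648
```

Run:
```python
from s2 import *
p=read_state()["ee_pos"];print(p,Q.round(2),tilt(Q))
```

```text
[ 0.7189098  -0.26885415  0.54442581] [ 0.18  0.85  1.29  0.16 -1.09  2.05  0.35] [ 0.147 -0.129]
```

Emit:
{"fn": "carry_out", "kwargs": {"rows": [[1,0.5,0,-0.3,0],[1,0.5,0,-0.3,0],[1,0.5,0,-0.3,0]]}}

```text
time: 39.03
ee_pos: [0.722, -0.2493, 0.5516]
eef_rot: [0.994, -0.027, 0.081, 0.061]
ft_force: [-0.9, -0.7, -4.7]
width: 0.0646
```

Run:
```python
from s2 import *
p=read_state()["ee_pos"];print(p,Q.round(2),tilt(Q),read_state()["ft_force"])
```

```text
[ 0.72199934 -0.24934327  0.55163852] [ 0.15  0.84  1.34  0.16 -1.14  2.06  0.34] [ 0.158 -0.125] [-0.94176362 -0.67965965 -4.71864314]
```

Run:
```python
from s2 import *
from h import go
q=legs(Q,[(.62,-.3,.45),(.5,-.38,.2),(.44,-.4,.07)])
print();legs(Q,[(.65,-.1,.45),(.6,-.35,.25),(.44,-.4,.2),(.44,-.4,.07)])
go(.6,-.35,.3)
```

```text
[ 0.62 -0.3   0.45] [ 0.632 -0.28   0.437] [-0.4   0.59  1.34  1.09 -0.63  1.67  0.69] [ 0.154 -0.086]
[ 0.5  -0.38  0.2 ] [ 0.504 -0.373  0.196] [-0.4   0.53  1.29  1.7  -0.62  1.17  1.02] [ 0.152 -0.077]
[ 0.44 -0.4   0.07] [ 0.44 -0.4   0.07] [-0.24  0.59  1.15  1.89 -0.75  0.94  1.23] [ 0.152 -0.077]

[ 0.65 -0.1   0.45] [ 0.662 -0.067  0.43 ] [-0.8   0.54  1.34  1.16 -0.52  1.65  0.37] [ 0.143 -0.074]
[ 0.6  -0.35  0.25] [ 0.6  -0.35  0.25] [-0.33  0.61  1.19  1.44 -0.62  1.32  0.87] [ 0.143 -0.073]
[ 0.44 -0.4   0.2 ] [ 0.44 -0.4   0.2 ] [-0.38  0.43  1.32  1.77 -0.52  1.15  1.08] [ 0.143 -0.073]
[ 0.44 -0.4   0.07] [ 0.44 -0.4   0.07] [-0.22  0.57  1.11  1.88 -0.71  0.94  1.21] [ 0.143 -0.073]
pos [ 0.722  -0.2493  0.5516] yaw -2.6 turn units 0.0 then shift units [-5.24  2.61  7.99] | unturned [-5.24  2.61  7.99]
```

Emit:
{"fn": "carry_out", "kwargs": {"rows": [[1,-0.3,0.2,0.5,0],[1,-0.6,0.3,0.9,0],[1,-0.6,0.3,1,0],[1,-0.6,0.3,1,0],[1,-0.6,0.3,1,0],[1,-0.6,0.3,1,0],[1,-0.6,0.3,1,0],[1,-0.6,0.3,0.9,0],[1,-0.5,0.3,0.5,0],[1,0,0,0,0]]}}

```text
time: 39.87
ee_pos: [0.6133, -0.3392, 0.3277]
eef_rot: [0.994, -0.02, 0.08, 0.071]
ft_force: [-0.9, -0.7, -2.9]
width: 0.0649
```

Run:
```python
from s2 import *
from h import go
s=read_state();print(Q.round(2),tilt(Q),s["ft_force"],s["width"])
legs(Q,[(.44,-.4,.17),(.44,-.4,.07)])
go(.44,-.395,.15)
```

```text
[-0.41  0.6   1.3   1.35 -0.59  1.39  0.78] [ 0.155 -0.145] [-0.90739484 -0.68423902 -2.92118691] 0.06489364167065631
[ 0.44 -0.4   0.17] [ 0.445 -0.393  0.166] [-0.45  0.45  1.34  1.85 -0.54  1.02  1.04] [ 0.154 -0.135]
[ 0.44 -0.4   0.07] [ 0.44 -0.4   0.07] [-0.28  0.56  1.14  1.93 -0.69  0.86  1.16] [ 0.154 -0.135]
pos [ 0.6133 -0.3392  0.3277] yaw -1.7 turn units 0.0 then shift units [-6.6   1.32  5.16] | unturned [-6.6   1.32  5.16]
```

Emit:
{"fn": "carry_out", "kwargs": {"rows": [[1,-0.5,0.1,0.3,0],[1,-0.9,0.2,0.7,0],[1,-0.9,0.2,0.7,0],[1,-0.9,0.2,0.7,0],[1,-0.9,0.2,0.7,0],[1,-0.9,0.2,0.7,0],[1,-0.9,0.2,0.7,0],[1,-0.6,0,0.5,0],[1,0,0,0,0]]}}

```text
time: 40.62
ee_pos: [0.4319, -0.391, 0.1486]
eef_rot: [0.995, -0.008, 0.073, 0.074]
ft_force: [-1.1, 1.4, -4.5]
width: 0.0647
```

Run:
```python
from s2 import *
from h import go
s=read_state();print(Q.round(2),tilt(Q),s["ft_force"],s["width"],s["time"])
go(.44,-.395,.08)
```

```text
[-0.44  0.39  1.3   1.92 -0.47  0.94  1.03] [ 0.144 -0.148] [-1.11512667  1.41142639 -4.51118615] 0.06468225282604387 40.6167
pos [ 0.4319 -0.391   0.1486] yaw -0.3 turn units 0.0 then shift units [-0.07 -0.21  2.3 ] | unturned [-0.07 -0.21  2.3 ]
```

Emit:
{"fn": "carry_out", "kwargs": {"rows": [[1,0,-0.1,0.5,0],[1,0,-0.1,0.8,0],[1,0,0,0.6,0],[1,0,0,0.2,0],[1,0,0,0,0]]}}

```text
time: 41.03
ee_pos: [0.4423, -0.3926, 0.0862]
eef_rot: [0.995, -0.004, 0.072, 0.074]
ft_force: [-0.5, -0.2, -3.9]
width: 0.065
```

Emit:
{"fn": "carry_out", "kwargs": {"rows": [[1,0,0,0.3,0],[1,0,0,0.2,0]]}}

```text
time: 41.2
ee_pos: [0.4462, -0.3955, 0.0735]
eef_rot: [0.994, -0.002, 0.073, 0.075]
ft_force: [-3.1, -4.0, 8.9]
width: 0.0646
```

Emit:
{"fn": "carry_out", "kwargs": {"rows": [[1,0,0,0.3,0],[1,0,0,0.2,0]]}}

```text
time: 41.37
ee_pos: [0.4533, -0.4031, 0.0662]
eef_rot: [0.994, -0.002, 0.079, 0.079]
ft_force: [-12.2, 15.8, 56.0]
width: 0.0668
```

Emit:
{"fn": "carry_out", "kwargs": {"rows": [[1,0,0,-0.25,0],[1,0,0,0,0]]}}

```text
time: 41.53
ee_pos: [0.4541, -0.4041, 0.0764]
eef_rot: [0.993, -0.001, 0.081, 0.081]
ft_force: [-0.3, 0.1, -4.4]
width: 0.0667
```

Emit:
{"fn": "carry_out", "kwargs": {"rows": [[1,-0.4,0,-0.1,0],[1,-0.4,0,-0.1,0],[1,0,0,0,0]]}}

```text
time: 41.78
ee_pos: [0.4279, -0.4032, 0.0783]
eef_rot: [0.993, -0.001, 0.08, 0.081]
ft_force: [-0.6, 0.0, -4.1]
width: 0.0671
```

Run:
```python
from h import *
s=read_state();print(s["ee_pos"],s["ft_force"])
a=camera("scene")[190:260,180:270];b=camera("top")[215:305,370:460]
cv2.imwrite("pics/s8.png",np.hstack([cv2.resize(a,(450,350),interpolation=2),cv2.resize(b,(350,350),interpolation=2)]))
```

```text
[ 0.42790882 -0.40323085  0.07831892] [-0.55413242  0.02563679 -4.07799747]
```

View pics/s8.png

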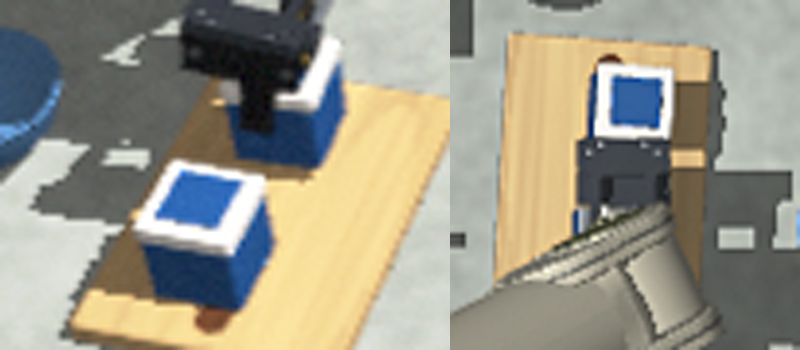

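Both tins are over the board. The second is held slightly tilted, just above the surface at crop pixel (285,120). Lower a touch and release.

Emit:
{"fn": "carry_out", "kwargs": {"rows": [[1,0,0,0.25,0],[-1,0,0,0,0],[-1,0,0,0,0],[-1,0,0,0,0],[-1,0,0,0,0],[-1,0,0,-0.4,0],[-1,0,0,-0.8,0],[-1,0,0,-1,0],[-1,0,0,-1,0],[-1,0,0,-1,0],[-1,0,0,-1,0],[-1,0,0,0,0]]}}

```text
time: 42.88
ee_pos: [0.4089, -0.3822, 0.2151]
eef_rot: [0.993, -0.001, 0.08, 0.082]
ft_force: [0.1, -0.3, 0.7]
width: 0.0869
```

Run:
```python
from s2 import *
from h import *
s=read_state();print(Q.round(2),s["ee_pos"],tilt(Q),s["time"])
for t in tins(camera("top"),z=.086):print(*t)
for t in tins(camera("top")):print(*t)
legs(Q,[(.62,-.2,.3),(.6,.1,.3),(.52,.45,.25),(.527,.48,.05)])
print();legs(Q,[(.7,-.15,.3),(.7,.2,.3),(.52,.45,.25),(.527,.48,.05)])
print();legs(Q,[(.45,-.1,.3),(.45,.2,.3),(.52,.45,.25),(.527,.48,.05)])
```

```text
[-0.64 -0.01  1.31  1.91  0.05  1.01  0.66] [ 0.40894292 -0.38216732  0.21506326] [ 0.16  -0.162] 42.8833
[418. 241.] 147 [ 0.5465 -0.417 ] [36. 40.] -1.4
[326. 243.] 145 [ 0.5387 -0.1144] [40. 37.] -0.2
[148. 248.] 146 [0.5243 0.4742] [39. 41.] 11.3
[298. 249.] 156 [ 0.5206 -0.0218] [40. 40.] 0.0
[418. 241.] 147 [ 0.5487 -0.4203] [37. 41.] -1.4
[326. 243.] 145 [ 0.5408 -0.1148] [40. 37.] -0.2
[148. 248.] 147 [0.5266 0.4798] [40. 41.] 11.3
[298. 249.] 156 [ 0.5226 -0.0212] [40. 40.] 0.0
[ 0.62 -0.2   0.3 ] [ 0.62 -0.2   0.3 ] [-0.68  0.36  1.11  1.52 -0.24  1.24  0.41] [ 0.16  -0.162]
[0.6 0.1 0.3] [0.6 0.1 0.3] [-1.26  0.29  1.12  1.57 -0.08  1.31 -0.16] [ 0.16  -0.162]
[0.52 0.45 0.25] [0.52 0.45 0.25] [-1.48  0.61  0.94  1.31 -0.26  1.41 -0.61] [ 0.16  -0.162]
[0.527 0.48  0.05 ] [0.527 0.48  0.05 ] [-1.43  0.83  0.82  1.43 -0.38  1.11 -0.62] [ 0.16  -0.162]

[ 0.7  -0.15  0.3 ] [ 0.7  -0.15  0.3 ] [-0.6   0.54  1.04  1.33 -0.37  1.31  0.37] [ 0.16  -0.162]
[0.7 0.2 0.3] [0.7 0.2 0.3] [-1.03  0.64  1.02  1.2  -0.35  1.43 -0.13] [ 0.16  -0.162]
[0.52 0.45 0.25] [0.52 0.45 0.25] [-1.52  0.64  1.03  1.31 -0.32  1.42 -0.57] [ 0.16  -0.162]
[0.527 0.48  0.05 ] [0.527 0.48  0.05 ] [-1.47  0.86  0.9   1.43 -0.45  1.13 -0.58] [ 0.16  -0.162]

[ 0.45 -0.1   0.3 ] [ 0.45 -0.1   0.3 ] [-0.67 -0.29  0.56  1.92  0.34  1.34 -0.18] [ 0.16  -0.162]
[0.45 0.2  0.3 ] [0.45 0.2  0.3 ] [-0.89 -0.04  0.23  1.76  0.24  1.4  -0.71] [ 0.16  -0.162]
[0.52 0.45 0.25] [0.52 0.45 0.25] [-1.    0.46  0.16  1.29  0.16  1.42 -0.88] [ 0.16  -0.162]
[0.527 0.48  0.05 ] [0.527 0.48  0.05 ] [-1.    0.67  0.15  1.41  0.15  1.09 -0.96] [ 0.16  -0.162]
```

Run:
```python
from h import *
go(.45,-.1,.3);go(.45,.2,.3);go(.527,.46,.25)
```

```text
pos [ 0.4098 -0.3795  0.2119] yaw 0.9 turn units 0.0 then shift units [ 1.92 -8.74 -4.14] | unturned [ 1.92 -8.74 -4.14]
pos [ 0.4098 -0.3795  0.2119] yaw 0.9 turn units 0.0 then shift units [  2.07 -18.61  -5.75] | unturned [  2.07 -18.61  -5.75]
pos [ 0.4098 -0.3795  0.2119] yaw 0.9 turn units 0.0 then shift units [  4.47 -27.46  -5.11] | unturned [  4.47 -27.46  -5.11]
```

Emit:
{"fn": "carry_out", "kwargs": {"rows": [[-1,0.2,-0.5,-0.4,0],[-1,0.2,-0.9,-0.5,0],[-1,0.2,-0.9,-0.5,0],[-1,0.2,-0.9,-0.5,0],[-1,0.2,-0.9,-0.5,0],[-1,0.2,-0.9,-0.5,0],[-1,0.2,-1,-0.4,0],[-1,0.2,-1,-0.4,0],[-1,0.2,-1,-0.4,0],[-1,0.1,-1,-0.2,0],[-1,0,-1,-0.2,0],[-1,0,-1,-0.2,0],[-1,0,-1,-0.2,0],[-1,0,-1,-0.2,0],[-1,0,-1,-0.2,0],[-1,0,-1,-0.2,0],[-1,0,-1,-0.2,0],[-1,0,-1,-0.2,0],[-1,0,-1,-0.1,0],[-1,0,-0.5,0,0]]}}

```text
time: 44.65
ee_pos: [0.4333, 0.2353, 0.2578]
eef_rot: [0.995, 0.009, 0.025, 0.092]
ft_force: [-0.3, -0.6, -1.0]
width: 0.087
```

Run:
```python
from s2 import *
from h import *
s=read_state();print(Q.round(2),tilt(Q),s["time"])
im=camera("top")
for t in tins(im,z=.086):print(*t)
cv2.imwrite("pics/t9.png",cv2.resize(im[205:325,120:450],None,fx=2.4,fy=2.4,interpolation=2))
go(.5265,.48,.17,11.3)
```

```text
[-0.94  0.06  0.24  1.75  0.16  1.41 -0.71] [ 0.052 -0.183] 44.65
[418. 241.] 147 [ 0.5465 -0.417 ] [36. 40.] -1.4
[326. 243.] 145 [ 0.5387 -0.1144] [40. 37.] -0.2
[146. 247.] 100 [0.5238 0.4757] [42. 36.] 2.1
[298. 249.] 157 [ 0.5206 -0.0218] [40. 40.] 0.0
[413. 276.] 156 [ 0.4322 -0.3992] [40. 36.] -0.2
pos [0.4325 0.237  0.2563] yaw 1.4 turn units -1.98 then shift units [ 4.59 -7.77  1.5 ] | unturned [ 3.19 -8.44  1.5 ]
```

View pics/t9.png

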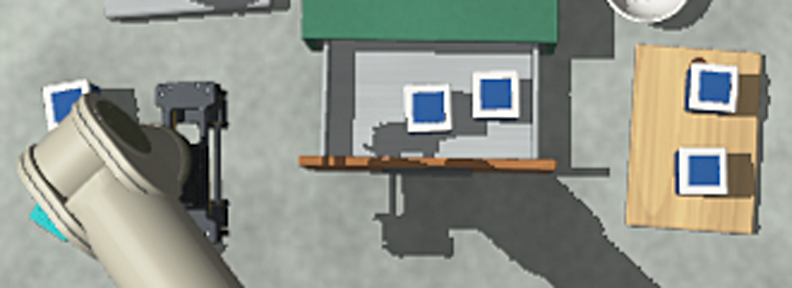

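Two tins stand on the board at (711,87) and (703,170), and two are in the drawer. The last tin is still at (70,100). Going to it.

Emit:
{"fn": "carry_out", "kwargs": {"rows": [[-1,0,0,0,-1],[-1,0.2,-0.4,0,-1],[-1,0.5,-0.9,0,0],[-1,0.6,-1,0,0],[-1,0.6,-1,0,0],[-1,0.6,-1,0,0],[-1,0.6,-1,0.2,0],[-1,0.6,-1,0.2,0],[-1,0.6,-1,0.4,0],[-1,0.4,-0.5,0.5,0],[-1,0,0,0,0]]}}

```text
time: 45.62
ee_pos: [0.5212, 0.4893, 0.1193]
eef_rot: [0.989, 0.105, -0.019, 0.104]
ft_force: [-0.9, 0.3, -1.3]
width: 0.0871
```

Run:
```python
from s2 import *
from h import *
s=read_state();print(Q.round(2),tilt(Q),s["time"])
for t in tins(camera("top")):print(*t)
for t in tins(camera("scene"),"scene",n0=25):
    if t[0][0]>400:print(*t)
go(.5265,.48,.043,11.3)
```

```text
[-0.98  0.73  0.18  1.15  0.01  1.44 -0.62] [-0.016 -0.21 ] 45.6167
[418. 241.] 147 [ 0.5487 -0.4203] [37. 41.] -1.4
[326. 243.] 145 [ 0.5408 -0.1148] [40. 37.] -0.2
[148. 248.] 146 [0.5263 0.4798] [39. 41.] 11.3
[298. 249.] 156 [ 0.5226 -0.0212] [40. 40.] 0.0
[413. 276.] 156 [ 0.4333 -0.4024] [41. 36.] -0.2
[512. 261.] 151 [0.5309 0.4835] [40. 44.] 8.7
[506. 275.] 270 [0.5877 0.4561] [78. 71.] -29.9
pos [0.5215 0.4875 0.1232] yaw 11.7 turn units 0.08 then shift units [ 0.26 -0.27  2.66] | unturned [ 0.27 -0.26  2.66]
```

Emit:
{"fn": "carry_out", "kwargs": {"rows": [[-1,0.2,-0.3,0.5,0],[-1,0,0,0.8,0],[-1,0,0,0.7,0],[-1,0,0,0.4,0]]}}

```text
time: 46.05
ee_pos: [0.527, 0.4804, 0.051]
eef_rot: [0.989, 0.103, -0.018, 0.101]
ft_force: [0.2, -0.3, -0.6]
width: 0.087
```

Run:
```python
from h import *
print(read_state()["eef_rot"])
go(.527,.48,.043,11.3)
```

```text
[ 0.98935545  0.10275582 -0.01826669  0.10140692]
pos [0.527  0.4804 0.051 ] yaw 11.5 turn units 0.05 then shift units [ 0.01 -0.04  0.26] | unturned [ 0.01 -0.04  0.26]
```

Emit:
{"fn": "carry_out", "kwargs": {"rows": [[-1,0,0,0.2,0],[1,0,0,0,0],[1,0,0,0,0],[1,0,0,0,0],[1,0,0,0,0],[1,0,0,0,0],[1,0,0,-0.5,0],[1,0,0,-1,0],[1,0,0,-1,0],[1,0,0,-1,0],[1,0,0,-1,0],[1,0,0,-1,0],[1,0,0,0,0],[1,0,0,0,0]]}}

```text
time: 47.22
ee_pos: [0.5297, 0.5127, 0.2196]
eef_rot: [0.99, 0.102, -0.018, 0.099]
ft_force: [-1.0, 0.5, -2.1]
width: 0.0643
```

Run:
```python
from s2 import *
from h import *
print(read_state()["ft_force"]);camera("top");print(read_state()["ft_force"]);camera("top");s=read_state();print(s["ft_force"],s["eef_rot"],s["width"])
go(.55,.25,.25,0);go(.53,.069,.19,0)
legs(Q,[(.55,.25,.25),(.53,.069,.19),(.53,.069,.08)])
```

```text
[-0.96009391  0.53894681 -2.14081667]
[-0.66674709  0.27639176  0.37746454]
[ 0.11795866  0.03833383 -0.81884927] [ 0.98963016  0.10207466 -0.01813502  0.09941843] 0.06406668163101562
pos [0.5296 0.5124 0.2191] yaw 11.5 turn units 2.29 then shift units [0.63 8.78 0.73] | unturned [-1.13  8.73  0.73]
pos [0.5296 0.5124 0.2191] yaw 11.5 turn units 2.29 then shift units [-0.03 14.29  3.91] | unturned [-2.87 14.    3.91]
[0.55 0.25 0.25] [0.55 0.25 0.25] [-0.79  0.35  0.27  1.43  0.07  1.49 -0.34] [-0.015 -0.2  ]
[0.53  0.069 0.19 ] [0.53  0.069 0.19 ] [-0.63  0.21  0.35  1.74  0.12  1.28 -0.12] [-0.015 -0.2  ]
[0.53  0.069 0.08 ] [0.53  0.069 0.08 ] [-0.62  0.33  0.34  1.85  0.09  1.05 -0.13] [-0.015 -0.2  ]
```

Empty, at about -0.9 N on average. It goes in the left slot.

Emit:
{"fn": "carry_out", "kwargs": {"rows": [[1,0,0,0,1],[1,0,0,0,1],[1,0,0.5,0,0.3],[1,0,1,0.1,0],[1,0,1,0.1,0],[1,0,1,0.1,0],[1,0,1,0.1,0],[1,0,1,0.1,0],[1,0,1,0.1,0],[1,0,1,0.1,0],[1,0,1,0.1,0],[1,0,1,0.1,0],[1,0,1,0.2,0],[1,0,1,0.3,0],[1,0,1,0.3,0],[1,0,1,0.3,0],[1,0,0.6,0.2,0],[1,0,0,0,0]]}}

```text
time: 48.82
ee_pos: [0.5146, 0.0567, 0.2194]
eef_rot: [0.994, -0.001, -0.023, 0.11]
ft_force: [-0.5, -0.3, -1.6]
width: 0.0644
```

Run:
```python
from s2 import *
from h import *
s=read_state();print(s["eef_rot"],s["ft_force"],s["width"])
go(.53,.066,.15,0);go(.53,.066,.08,0)
```

```text
[ 0.99365813 -0.00100018 -0.02281715  0.11009946] [-0.45809674 -0.27327704 -1.61251859] 0.06441154145486455
pos [0.5146 0.0567 0.2194] yaw -0.4 turn units -0.08 then shift units [ 0.62 -0.8   2.16] | unturned [ 0.62 -0.81  2.16]
pos [0.5146 0.0567 0.2194] yaw -0.4 turn units -0.08 then shift units [ 0.73 -1.31  4.44] | unturned [ 0.72 -1.32  4.44]
```

Emit:
{"fn": "carry_out", "kwargs": {"rows": [[1,0.6,-0.3,0,0],[1,0,-0.2,0.6,0],[1,0,-0.2,0.9,0],[1,0,-0.2,0.9,0],[1,0,-0.2,0.7,0],[1,0,-0.1,0.3,0],[1,0,0,0,0]]}}

```text
time: 49.4
ee_pos: [0.5244, 0.0694, 0.1031]
eef_rot: [0.994, -0.002, -0.026, 0.11]
ft_force: [-1.0, -0.4, -0.6]
width: 0.0644
```

Run:
```python
from h import *
s=read_state();print(s["eef_rot"],s["ft_force"],s["width"])
go(.53,.066,.073,0)
a=camera("scene")[200:280,280:420]
cv2.imwrite("pics/s10.png",cv2.resize(a,(700,400),interpolation=2))
```

```text
[ 0.99361963 -0.00221783 -0.02556232  0.10982564] [-1.01405717 -0.4148567  -0.61753308] 0.06443346045529409
pos [0.5244 0.0694 0.1031] yaw -0.6 turn units -0.11 then shift units [ 0.24 -0.11  0.99] | unturned [ 0.24 -0.11  0.99]
```

View pics/s10.png

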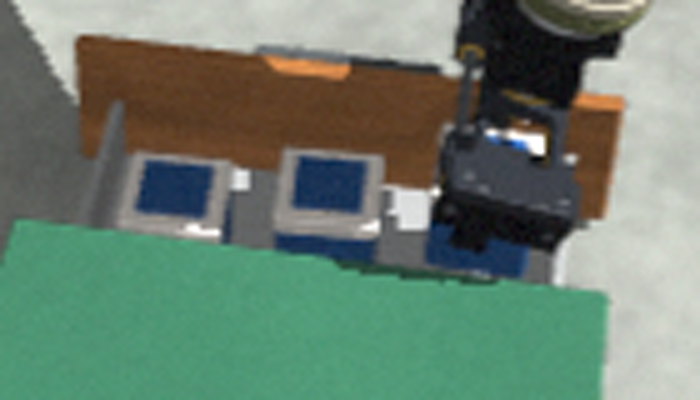

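The tin is over the left slot between the wall and the middle tin. I shift slightly toward the front panel to keep the gripper body off the unit, then lower.

Emit:
{"fn": "carry_out", "kwargs": {"rows": [[1,-0.4,-0.1,0.3,0],[1,-0.1,-0.1,0.4,0],[1,0,0,0.2,0],[1,0,0,0,0]]}}

```text
time: 49.78
ee_pos: [0.5105, 0.0708, 0.0806]
eef_rot: [0.994, -0.002, -0.023, 0.109]
ft_force: [0.1, -0.7, -0.4]
width: 0.0641
```

Emit:
{"fn": "carry_out", "kwargs": {"rows": [[1,0,0,0.3,0],[1,0,0,0.1,0],[-1,0,0,0,0],[-1,0,0,0,0],[-1,0,0,0,0],[-1,0,0,0,0]]}}

```text
time: 50.28
ee_pos: [0.5132, 0.0681, 0.0715]
eef_rot: [0.994, -0.003, -0.02, 0.108]
ft_force: [0.5, 0.7, -0.4]
width: 0.0825
```

Emit:
{"fn": "carry_out", "kwargs": {"rows": [[-1,0,0,-0.5,0],[-1,0,0.2,-1,0],[-1,0,0.2,-1,0],[-1,0,0.2,-1,0],[-1,0,0.2,-1,0],[-1,0,0.2,-1,0],[-1,-0.5,0,0,0],[-1,-1,0,0,0],[-1,-1,0,0,0],[-1,-1,0,0,0],[-1,-1,0,0,0],[1,0,0,0,0]]}}

```text
time: 51.28
ee_pos: [0.3814, 0.0748, 0.2556]
eef_rot: [0.994, -0.005, -0.018, 0.108]
ft_force: [1.3, 0.5, 0.8]
width: 0.0848
```

Run:
```python
from s2 import *
from h import *
s=read_state();print(Q.round(2),tilt(Q),s["ft_force"],s["time"],s["ee_pos"])
im=camera("top");b=camera("scene")
for t in tins(im,z=.088):print(*t)
cv2.imwrite("pics/t11.png",np.vstack([cv2.resize(im[205:305,120:450],(792,240),interpolation=2),cv2.resize(b[195:310,150:450],(792,300),interpolation=2)]))
```

```text
[-0.79 -0.16  0.29  1.96  0.22  1.47 -0.55] [-0.036 -0.214] [1.25005403 0.45453825 0.75160276] 51.2833 [0.38144591 0.07477111 0.25558747]
[418. 241.] 147 [ 0.5462 -0.4166] [36. 40.] -1.4
[326. 243.] 145 [ 0.5384 -0.1144] [40. 37.] -0.2
[298. 249.] 156 [ 0.5204 -0.0219] [40. 40.] 0.0
[270. 252.] 133 [0.5107 0.0705] [40. 40.] -0.2
[413. 276.] 156 [ 0.4321 -0.3989] [40. 36.] -0.2
```

View pics/t11.png

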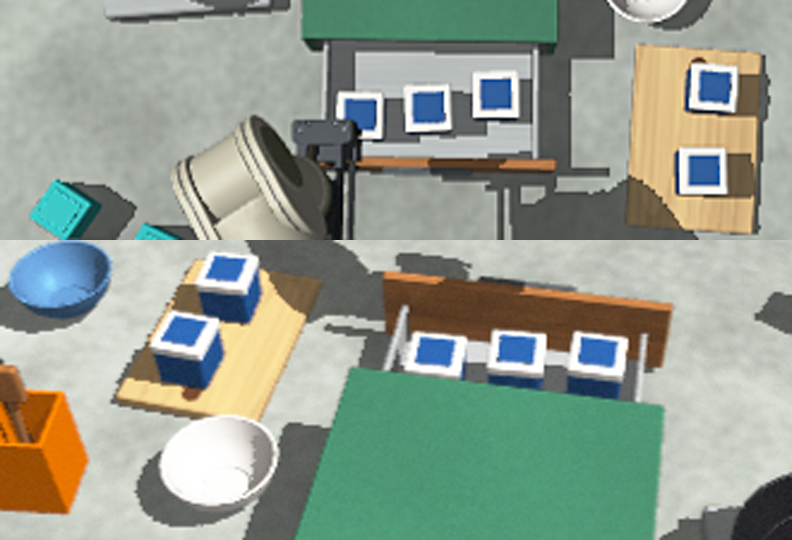

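All five tins are placed: three flat in the drawer, two on the board, bowls untouched. Now close the gripper and push the drawer's lip.

Run:
```python
from s2 import *
from h import *
legs(Q,[(.37,-.02,.25),(.37,-.02,.104),(.60,-.02,.104)])
go(.37,-.02,.25,0);go(.37,-.02,.104,0)
```

```text
[ 0.37 -0.02  0.25] [ 0.37 -0.02  0.25] [-0.71 -0.27  0.39  2.02  0.29  1.48 -0.39] [-0.034 -0.214]
[ 0.37  -0.02   0.104] [ 0.37  -0.02   0.104] [-0.7  -0.1   0.45  2.23  0.27  1.11 -0.4 ] [-0.034 -0.214]
[ 0.6   -0.02   0.104] [ 0.6   -0.02   0.104] [-0.56  0.45  0.51  1.68 -0.    1.12 -0.09] [-0.034 -0.214]
pos [0.3846 0.0747 0.2557] yaw -0.8 turn units -0.15 then shift units [-0.48  3.04  0.88] | unturned [-0.44  3.04  0.88]
pos [0.3846 0.0747 0.2557] yaw -0.8 turn units -0.15 then shift units [-0.31  2.    5.63] | unturned [-0.28  2.    5.63]
```

Emit:
{"fn": "carry_out", "kwargs": {"rows": [[1,-0.3,0.8,0,0],[1,-0.2,1,0.2,0],[1,0,1,0.5,0],[1,0,0,0.8,0],[1,0,-0.2,0.9,0],[1,0,-0.2,0.9,0],[1,0,-0.2,0.9,0],[1,0,-0.1,0.7,0],[1,0,0,0,0]]}}

```text
time: 52.13
ee_pos: [0.3725, -0.0243, 0.1246]
eef_rot: [0.994, -0.009, -0.012, 0.107]
ft_force: [-0.1, -0.2, 0.5]
width: 0.0201
```

Run:
```python
from h import *
s=read_state();print(s["ft_force"],s["width"],s["eef_rot"],s["joint_positions"].round(2))
go(.40,-.022,.1,0)
```

```text
[-0.1309094  -0.19331298  0.52482831] 0.02005252054559544 [ 0.99416742 -0.00886784 -0.01227559  0.10677923] [-0.7  -0.13  0.44  2.22  0.28  1.14 -0.42]
pos [ 0.3725 -0.0243  0.1246] yaw -1.2 turn units -0.23 then shift units [ 0.94 -0.25  0.76] | unturned [ 0.93 -0.26  0.76]
```

Emit:
{"fn": "carry_out", "kwargs": {"rows": [[1,0,-0.2,0.5,0],[1,0.1,0,0.3,0],[1,0.3,0,0,0],[1,0.4,0,0,0],[1,0.4,0,0,0],[1,0.4,0,0,0],[1,0.4,0,0,0],[1,0.4,0,0,0],[1,0.4,0,0,0],[1,0.4,0,0,0]]}}

```text
time: 52.97
ee_pos: [0.4766, -0.0277, 0.1038]
eef_rot: [0.994, -0.011, -0.015, 0.109]
ft_force: [-2.6, 0.7, -1.1]
width: 0.0001
```

Run:
```python
from h import *
s=read_state();print(s["ft_force"],s["width"],s["eef_rot"])
im=camera("top")
for t in tins(im,z=.088):print(*t)
go(.55,-.022,.1,0)
```

```text
[-2.61638082  0.68359833 -1.14596785] 0.0001346164647399028 [ 0.9938294  -0.01089125 -0.01511705  0.10934338]
[326. 228.] 120 [ 0.5918 -0.1163] [37. 30.] -0.2
[418. 241.] 147 [ 0.5462 -0.4166] [36. 40.] -1.4
[413. 276.] 156 [ 0.4321 -0.3989] [40. 36.] -0.2
pos [ 0.479  -0.0275  0.1043] yaw -1.4 turn units -0.28 then shift units [ 2.37 -0.19  0.03] | unturned [ 2.36 -0.25  0.03]
```

Emit:
{"fn": "carry_out", "kwargs": {"rows": [[1,0.4,0,0,0],[1,0.4,0,0,0],[1,0.4,0,0,0],[1,0.4,0,0,0],[1,0.4,0,0,0],[1,0.4,0,0,0],[1,0.3,0,0,0],[1,0.3,0,0,0]]}}

```text
time: 53.68
ee_pos: [0.5693, -0.0297, 0.105]
eef_rot: [0.994, -0.011, -0.021, 0.111]
ft_force: [-8.6, 0.7, 4.2]
width: 0.0004
```

Emit:
{"fn": "carry_out", "kwargs": {"rows": [[1,0.4,0,0,0],[1,0.4,0,0,0],[1,0.3,0,0,0]]}}

```text
time: 53.93
ee_pos: [0.5768, -0.0298, 0.1044]
eef_rot: [0.992, -0.014, -0.055, 0.11]
ft_force: [-45.2, 7.4, 38.9]
width: 0.0006
```

Emit:
{"fn": "carry_out", "kwargs": {"rows": [[1,-0.3,0,0,0],[1,-0.6,0,-0.1,0],[1,-0.8,0,-0.1,0],[1,-0.5,0,-0.5,0],[1,0,0,-1,0],[1,0,0,-1,0],[1,0,0,-1,0],[1,-0.5,0,-0.5,0],[1,-1,0,0,0],[1,-1,0,0,0],[1,-0.5,0,0,0],[1,0,0,0,0]]}}

```text
time: 54.93
ee_pos: [0.4325, 0.0047, 0.262]
eef_rot: [0.992, -0.016, -0.056, 0.112]
ft_force: [0.4, 0.4, 0.2]
width: 0.0003
```

Run:
```python
from h import *
s=read_state();print(s["ft_force"],s["eef_rot"])
im=camera("top");b=camera("scene")
for t in tins(im,z=.086):print(*t)
for c in("top","scene"):print(c,[(d["xy"],d["conf"]) for d in pinpoint("drawer_front",c)[:1]],[np.round(ray(d["xy"],.061,c),3) for d in pinpoint("drawer_front",c)[:1]])
cv2.imwrite("pics/t12.png",np.vstack([cv2.resize(im[180:305,230:450],(792,400),interpolation=2),cv2.resize(b[195:310,150:450],(520,200),interpolation=2)[:, :520] if 0 else np.zeros((1,792,3),np.uint8)]))
```

```text
[0.39100551 0.35649544 0.16598556] [ 0.99198292 -0.0156522  -0.05595897  0.11222072]
[418. 241.] 147 [ 0.5465 -0.417 ] [36. 40.] -1.4
[413. 276.] 156 [ 0.4308 -0.3992] [39. 40.] -1.4
top [([299.0, 229.1], 0.64)] [array([[ 0.591, -0.024,  0.061]])]
scene [([341.2, 263.0], 0.61)] [array([[ 0.61 , -0.021,  0.061]])]
```

View pics/t12.png

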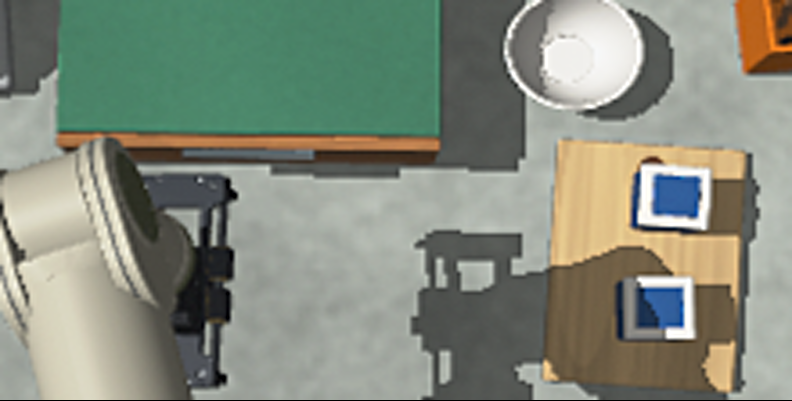

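The drawer front is flush with the unit. Its face is at x ≈ 0.591, against 0.592 expected when home, and the push ended in a hard stop. The arm is clear, so I hand in.

```bash
python3 -c "
from bench import *
print(close_job())"
```

```text
the job is handed in; nothing more can be done
None
```

I sorted all five tins, pushed the drawer home and handed the job in after about 55 s of robot time; no verdict was reported. The three empty tins (about 1 to 1.5 N when lifted) are in the drawer. The two full ones (about 4.5 to 5 N) stand on the chopping board at about (0.547, -0.417) and (0.431, -0.399).

**Last checks:**
- **Tins:** all three empties stood flat in the drawer in the last picture before it was closed; the closed drawer hides them now. Both full tins stand with their centres on the board.
- **Drawer:** the front is flush with the unit. The top camera puts its face at x ≈ 0.591 m, where about 0.592 is expected when home.
- **Arm and bowls:** the arm was clear, with about 0.5 N on the wrist, and both bowls looked unmoved.

**What went less well or disagreed:**
- **Drawer reading:** the scene camera's network put the drawer face at 0.610 m. I trusted the top view and the hard stop instead.
- **Tilted gripper:** the arm ran into two joint limits on the way to the board, and the gripper ended up tilted by about 12 degrees. I could not undo that.
- **High forces:** setting down the second full tin briefly reached 56 N vertically at the wrist. The final push against the stop reached about 60 N. Both are under the 120 N wrist limit, and I saw no sign of the gripper body touching anything.

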